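Clear the tubes, weigh the bottle behind them, put the tubes back

ROBOT

A 7-joint arm with a two-finger parallel gripper is mounted at the origin on a cart in front of the work surface, level with it; the furniture and walls round the work are solid. World frame = base frame: x ahead of the robot, y to its left, z up, the work surface at z = 0. Lengths are in m, angles in rad, forces in N, time in s.
With the tool pointing down it reaches from about 0.4 to 0.85 m from the base axis. Payload 4.4 kg.
Tool frame: the origin (TCP) lies on the mounting face of the last link; the fingertips stand 199 mm ahead of it and the grasp point (between the pads) lies 180 mm ahead of it (arm.grip_depth is the distance from the TCP to the grasp point, in m); z points along the fingers, y is the line along which they close (so a half turn about z gives the same grasp; the last joint's range is limited). The gripper opens to 94 mm and grips with 3 to 60 N. Pads are 16 mm wide; open, the fingers measure 119 mm over their backs; the gripper's body (75 mm by 177 mm) begins 78 mm behind the grasp point.
Start: joints at [1.138, 0.628, 0.038, 1.517, -0.027, 0.996, -0.02], TCP at [0.233, -0.607, 0.405] pointing down, gripper open.
Joint ranges: [-3.06, 3.06], [-0.37, 2.12], [-1.25, 1.32], [0.18, 2.47], [-1.1, 4.24], [0.23, 1.98], [-2.94, 2.94]. Speed limits (rad/s): [2.57, 2.57, 3.14, 3.14, 3.14, 3.14, 3.14].

INTERFACE

Orientations are given as a unit quaternion [x, y, z, w].
In Python, from bench import arm gives the robot as it stands.
- The arm moves only by the tool servo_tool, never from a script. Its argument "moves" is a list of rows, each a list of 7 numbers: the shift along the tool's x, y, z each as a share of 600 mm, from -1 to 1, then the turn, a rotation vector about the tool's x, y, z each as a share of pi/4 rad, from -1 to 1, then the opening, from 0 (shut) to 1 (fully open). A call has 1 to 20 rows; each row shifts and turns the commanded pose from where the row before left it, along the tool's axes as they then stand; what a row does not reach is not made up. A row lasts 1/12 s, in which the tool goes at most 41.7 mm and 7.16 degrees, less where a joint would pass 70% of its speed; a pose out of reach is approached as far as the arm can. A call with a number of a shift or a turn outside -1 to 1 is refused whole. A call with a gripper value outside its range is refused whole. The fingers move at their own pace and stop on an object; "newtons" is the grip in N (left out, the last holds). Time passes only in rows, so rows that do not move let the fingers close. It gives the time, the measured TCP pose, the force, the opening and the grip force at its end, in the units of the state.
- arm.read_state(): the state, without advancing time (a new reading comes with each control period).
- arm.get_image(name): name is "side" or "top"; returns a dict with "img" (384x512x3 uint8, blue, green, red), "fx", "fy", "cx", "cy" (pixels), "eye" and "orientation" of the camera in the world. Camera axes: x right, y down, z forward; pixel columns grow to the right and rows downward; lengths in m; the calibration is good to about 2 mm. A picture is of the moment at which its call begins. There is no depth.
- arm.sign_off(): hands the job in; it is judged then, once.
Trained networks look in the newest picture that a camera, given by its name, has taken for a name from the list of things; names that differ only in an ending like _2 or _b are one class to them, and where a whole thing is asked for, a point or a joint stands for the part that bears it (a point fixed in the world has none). Each returns a list of dicts, best first, with "confidence" (0 to 1); they miss things now and then, are a little off and sometimes report something else, mostly with a low value. They report only what shows in the picture. A call takes as long as a camera call. They do not tell look-alikes from the thing itself.
- arm.look_for(camera, target): "position" ([column, row] in pixels, amid what is visible of it).
- arm.tip_of(camera, target): "position" ([column, row] in pixels: a listed point, or the origin of a listed thing).
The state is a dict: "clock": time; "q": joint angles; "qvel": joint speeds; "joint_efforts": joint torques, N m; "tool_pos": TCP position; "ee_rot": TCP orientation; "wrist_force": force on the tool from outside, world axes, zero at the start; "ft_torque": the same for the moment, N m; "width": finger opening in m; "gripper_force": force on a finger pad.
Only numpy, scipy, OpenCV 4.12 (cv2) and the standard library are available. Lean on these libraries where they do the work, as an engineer would, in place of code of your own. Each camera call takes 0.05 s, during which the arm holds its last target. There are 200 camera calls.

TASK

The red-capped bottle at the back of the white caddy has to be weighed. Leave it where it is until both tubes that crowd it are standing upright in the blue tray; then stand the bottle on the middle of the balance's round pan, and after that put each tube back upright on the very ring mark it came from, the bottle staying on the balance. Keep everything upright and leave the beaker and the slide box where they are.

Things in the scene. Friction and masses are not known exactly. Their poses are not given: they have to be found in the camera images.
- tube_blue_center (a point): Centre (half-way up) of the loose self-standing tube with the blue cap and a little pink content: 112 mm high, body 28 mm in diameter, cap 34 mm in diameter 40 to 56 mm above this point, flat foot 56 mm below it; z upright; about 30 g. It starts on one of the caddy's two small ring marks; which one changes. Best held by the cap.
- tube_orange_center (a point): Centre (half-way up) of the loose self-standing tube with the orange screw cap: the same size and shape as the blue-capped one (112 mm high, body 28 mm, cap 34 mm in diameter 40 to 56 mm above this point, foot 56 mm below it). It starts on the caddy's other small ring mark.
- bottle_center (a point): Centre (half-way up) of the loose red-capped bottle on the caddy: 126 mm high, body 62 mm in diameter, cap 49 mm in diameter 43 to 63 mm above this point, foot 63 mm below it; z upright; about 0.22 kg. Best held by the cap, closing along the caddy's y axis once the tubes are away: until then they fill the finger room at its sides, and the back panel that behind.
- caddy: Fixed white plate 130 x 190 mm (x, y), 8 mm thick; tubes and bottle stand on it. Origin: centre of its underside; x to its back, y left, z up. Back panel at x = 56 to 62 mm, 66 mm wide, its top at 112 mm. Grey ring marks: large (bottle) at (18, 0), small (tubes) at (-3, 49) and (-3, -49) mm. Fingers closing along its x have free room at a tube. Position and yaw vary.
- tray_in (a point): Centre of the inner floor of the fixed blue open tray, the side area: 130 x 200 mm (x, y) outside, walls 4 mm thick, rim 22 mm above the worktop; x and y run along its sides, z up. Two tubes stand in it well apart at y = +45 and -45 mm. The tray and the balance may swap sides.
- balance_pan (a point): Centre of the top of the round steel pan (120 mm in diameter, its top 50 mm above the worktop) of the fixed white laboratory balance (190 x 160 mm, 40 mm high, dark display toward the front). The pan does not move; z up.
- beaker_center (a point): Centre (half-way up) of a loose glass beaker, 68 mm in diameter, 90 mm high, behind the caddy: a bystander, to be left alone.
- slide_box_center (a point): Centre of a loose blue and white slide box, 36 x 86 x 30 mm, behind the caddy: a bystander, to be left alone.
Not all that is in view belongs to the job. What is shaped like the part that bears tube_blue_center but purple is not meant.

How it is judged:
By the outcome, as a careful person would: the job done as asked, in the order asked, and still so for the second after the job is handed in, with the robot touching nothing.
It also fails if it takes over 125 s, if anything falls off the work surface, if the arm or the gripper's body presses on something with over 40 N, if the wrist force passes 120 N, or if a joint passes its speed limit or range.

## Working session

There is one attempt and no reset: what is moved stays moved. The work goes in short steps, Python scripts to look and compute and a tool call to move; the robot and the scene stay as the last step left them, time stands still between calls to the robot, and variables do not carry over. Pictures are saved under pics/ and viewed, at most 14 in all, crops included, and the job is handed in when it is done.

Besides the shell and the picture viewer there is one more tool, called after "Emit:" in YAML: its name, and indented under it one key for each argument. servo_tool: Moves the arm, as the interface text tells. Shift numbers are shares of 600 mm and turn numbers shares of pi/4 rad, none past 1 either way. Its arguments: {"type":"object","properties":{"moves":{"type":"array","items":{"type":"array","items":{"type":"number","minimum":-1,"maximum":1}}},"newtons":{"type":"number"}},"required":["moves"]}

```bash
mkdir -p pics; ls; python3 - <<'E'
from bench import arm
import cv2
s=arm.read_state(); print({k:s[k] for k in('clock','tool_pos','ee_rot','width')})
for c in('top','side'):
    d=arm.get_image(c); cv2.imwrite(f'pics/{c}0.png',d['img']); print(c,{k:d[k] for k in d if k!='img'})
    for t in('tube_blue_center','tube_orange_center','bottle_center','caddy','tray_in','balance_pan','beaker_center','slide_box_center'):
        print(t,[(p['position'],round(p['confidence'],2)) for p in arm.tip_of(c,t)][:3])
E
```

```text
pics
{'clock': 0.0, 'tool_pos': array([ 0.23303559, -0.60647889,  0.4037733 ]), 'ee_rot': array([ 9.83228581e-01,  1.82375156e-01, -1.85093548e-04, -9.08558978e-04]), 'width': 0.09388727770879737}
top {'fx': 492.2318751213075, 'fy': 492.2318751213075, 'cx': 264.1594431977349, 'cy': 193.9388073245384, 'eye': array([0.39245768, 0.00634297, 1.23001458]), 'orientation': array([-0.70198723,  0.70609386, -0.07120177,  0.05979707])}
tube_blue_center [([229.4, 263.7], 0.6), ([226.9, 204.1], 0.53), ([274.1, 269.0], 0.48)]
tube_orange_center [([265.5, 198.5], 0.79)]
bottle_center [([243.5, 192.2], 0.62)]
caddy [([245.7, 200.4], 0.62)]
tray_in [([143.2, 222.7], 0.87)]
balance_pan [([387.0, 209.1], 0.93)]
beaker_center [([207.4, 133.0], 0.55)]
slide_box_center [([284.6, 138.7], 0.68)]
side {'fx': 421.97810540185844, 'fy': 421.97810540185844, 'cx': 254.20638324353052, 'cy': 198.5138381514384, 'eye': array([0.19087238, 0.83183522, 0.45707057]), 'orientation': array([-0.18619077,  0.81518073, -0.53422308,  0.12417353])}
tube_blue_center [([299.7, 219.8], 0.84), ([242.0, 207.3], 0.76), ([163.1, 205.6], 0.69)]
tube_orange_center [([256.1, 188.5], 0.75)]
bottle_center [([242.7, 197.6], 0.78)]
caddy [([247.5, 222.8], 0.89)]
tray_in [([211.2, 286.6], 0.78)]
balance_pan [([303.9, 158.4], 0.79)]
beaker_center [([163.7, 206.9], 0.91), ([242.1, 209.8], 0.5)]
slide_box_center [([209.5, 192.5], 0.76), ([241.7, 196.0], 0.29)]
```

View pics/top0.png

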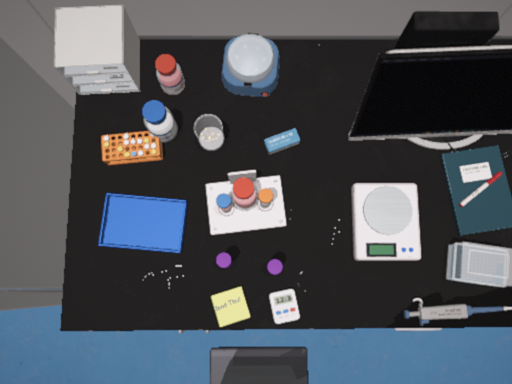

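View pics/side0.png

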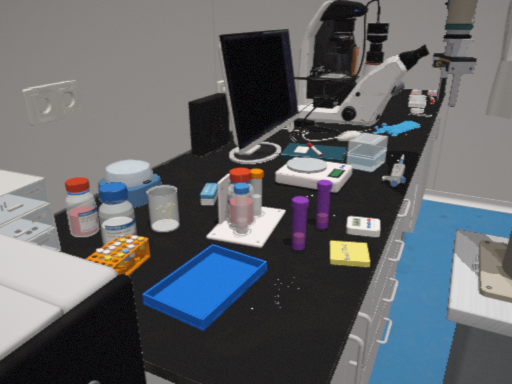

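Top view: the blue-capped tube is at (224,202) on the caddy's left ring, orange at (265,196), the bottle at (243,190), the tray at (143,222) on the left and the balance at (387,209) on the right. There are three candidates for the blue tube: (224,202), and the two purple ones at (224,260) and (275,267). Only the first has a blue cap and stands on the caddy. The other red-capped bottle at (168,72) is off the caddy, so it isn't meant.

```bash
cat > h.py <<'E'
import numpy as np, cv2
from scipy.spatial.transform import Rotation as R
from bench import arm
def ray(d,p):
    v=R.from_quat(d['orientation']).apply([(p[0]-d['cx'])/d['fx'],(p[1]-d['cy'])/d['fy'],1]); return np.array(d['eye']),v
def plane(d,p,z):
    e,v=ray(d,p); return e+v*(z-e[2])/v[2]
def proj(d,P):
    c=R.from_quat(d['orientation']).inv().apply(np.array(P)-d['eye']); return np.array([d['cx']+d['fx']*c[0]/c[2],d['cy']+d['fy']*c[1]/c[2]])
def tri(d1,p1,d2,p2):
    e1,v1=ray(d1,p1);e2,v2=ray(d2,p2)
    t=np.linalg.lstsq(np.c_[v1,-v2],e2-e1,rcond=None)[0]
    a,b=e1+t[0]*v1,e2+t[1]*v2
    return (a+b)/2,np.linalg.norm(a-b)
def blobs(img,lo,hi,amin=15):
    h=cv2.cvtColor(img,cv2.COLOR_BGR2HSV); m=cv2.inRange(h,np.array(lo),np.array(hi))
    n,l,st,c=cv2.connectedComponentsWithStats(m)
    return [(c[i],st[i],(l==i).astype(np.uint8)) for i in np.argsort(-st[1:,4])+1 if st[i,4]>=amin]
E
python3 - <<'E'
from h import *
np.set_printoptions(precision=4,suppress=True)
d=arm.get_image('top'); s=arm.get_image('side'); im=d['img']
def near(bl,p,r): return [b for b in bl if np.hypot(*(b[0]-p))<r]
def cap(name,lo,hi,p,z):
    for b in near(blobs(im,lo,hi),p,14)[:2]: print(name,b[0],b[1],plane(d,b[0],z))
cap('blue',(95,120,60),(120,255,255),(224,202),.12)
cap('orange',(5,150,100),(18,255,255),(265,196),.12)
cap('red',(0,120,80),(4,255,255),(243,188),.134)
b=near(blobs(im,(100,180,80),(125,255,255)),(143,222),20)[0]
r=cv2.minAreaRect(cv2.findNonZero(b[2])); bx=cv2.boxPoints(r); print('tray',r); 
P=np.array([plane(d,q,.022) for q in bx]);print(P,P.mean(0),np.linalg.norm(P-np.roll(P,1,0),axis=1))
g=blobs(im,(0,0,150),(180,60,255),100)
c=near(g,(246,206),25)[0]; cm=cv2.morphologyEx(c[2],cv2.MORPH_CLOSE,np.ones((3,3)))
ys,xs=np.nonzero(cm); print('caddy blob',c[1])
crop=cv2.resize(im[160:290,170:330],None,fx=4.5,fy=4.5,interpolation=cv2.INTER_CUBIC); cv2.imwrite('pics/crop1.png',crop)
bc=cv2.resize(im[150:280,320:450],None,fx=4.5,fy=4.5,interpolation=cv2.INTER_CUBIC); cv2.imwrite('pics/crop2.png',bc)
E
```

```text
blue [223.2754 200.6594] [217 195  14  13 138] [0.5855 0.0812 0.12  ]
orange [265.3689 195.5164] [259 190  13  13 122] [ 0.5971 -0.0152  0.12  ]
red [243.0573 187.7249] [233 177  21  22 349] [0.6127 0.0356 0.134 ]Traceback (most recent call last):
  File "<stdin>", line 10, in <module>
IndexError: list index out of range
```

```bash
python3 - <<'E'
from h import *
np.set_printoptions(precision=4,suppress=True)
d=arm.get_image('top'); s=arm.get_image('side'); im=d['img']
m=cv2.inRange(cv2.cvtColor(im,cv2.COLOR_BGR2HSV),np.array((100,150,50)),np.array((125,255,255)))
w=np.zeros_like(m); w[185:262,92:195]=m[185:262,92:195]
r=cv2.minAreaRect(cv2.findNonZero(w)); bx=cv2.boxPoints(r)
P=np.array([plane(d,q,.022) for q in bx]);print('tray',P,P.mean(0),np.linalg.norm(P-np.roll(P,1,0),axis=1))
print('tray net',plane(d,arm.tip_of('top','tray_in')[0]['position'],.004),plane(s,arm.tip_of('side','tray_in')[0]['position'],.004))
print('pan net',plane(d,arm.tip_of('top','balance_pan')[0]['position'],.05),plane(s,arm.tip_of('side','balance_pan')[0]['position'],.05))
g=cv2.GaussianBlur(cv2.cvtColor(im,cv2.COLOR_BGR2GRAY),(3,3),0)
c=cv2.HoughCircles(g[150:280,320:450],cv2.HOUGH_GRADIENT_ALT,1,20,param1=100,param2=.6,minRadius=20,maxRadius=32)
if c is not None:
  for q in c[0]: print('circ',q+[320,150,0],plane(d,q[:2]+[320,150],.05))
for lo,hi,p in(((130,80,30),(150,255,255),(224,260)),):
  for b in blobs(im,lo,hi,40)[:3]: print('purple',b[0],b[1],plane(d,b[0],.112))
def sidecap(n,lo,hi,p):
  for b in blobs(s['img'],lo,hi):
    if np.hypot(*(b[0]-p))<20: print(n,b[0],b[1])
sidecap('blue',(95,100,60),(120,255,255),(241,190)); sidecap('or',(5,150,100),(18,255,255),(257,175)); sidecap('red',(0,150,60),(4,255,255),(240,178))
for n,P in(('blue',(.5855,.0812,.112)),('or',(.5971,-.0152,.112)),('red',(.6127,.0356,.124))): print(n,proj(s,P))
cv2.imwrite('pics/crop1.png',cv2.resize(im[160:290,170:330],None,fx=4.5,fy=4.5,interpolation=cv2.INTER_CUBIC))
v=cv2.resize(im[150:280,320:450],None,fx=4.5,fy=4.5,interpolation=cv2.INTER_CUBIC); cv2.imwrite('pics/crop2.png',v)
E
```

```text
tray [[0.493  0.3928 0.022 ]
 [0.6268 0.3875 0.022 ]
 [0.6057 0.1771 0.022 ]
 [0.4723 0.1866 0.022 ]] [0.5495 0.286  0.022 ] [0.2072 0.1339 0.2115 0.1337]
tray net [0.5487 0.2825 0.004 ] [0.5453 0.2805 0.004 ]
pan net [0.5905 0.0346 0.05  ] [ 0.578  -0.3209  0.05  ]
circ [386.     211.      25.3632] [ 0.5704 -0.3098  0.05  ]
purple [223.4523 259.9751] [215 252  18  17 241] [0.4514 0.0802 0.112 ]
purple [274.4728 266.3556] [266 258  18  18 239] [ 0.4364 -0.0345  0.112 ]
blue [240.8896 187.6135] [231 182  19  12 163]
or [246.565  173.1631] [230 168  34  14 331]
red [242.6471 178.2549] [236 175  14   7  51]
blue [242.0146 188.797 ]
or [256.3943 174.1257]
red [240.535  175.1265]
```

View pics/crop1.png

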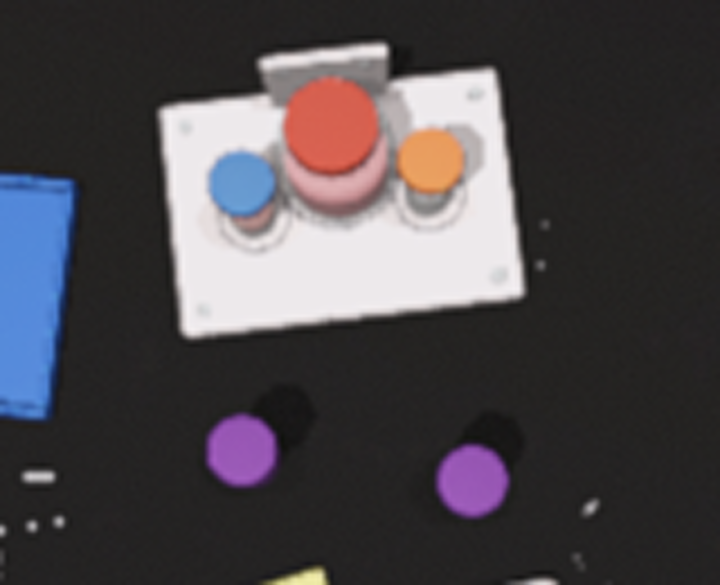

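View pics/crop2.png

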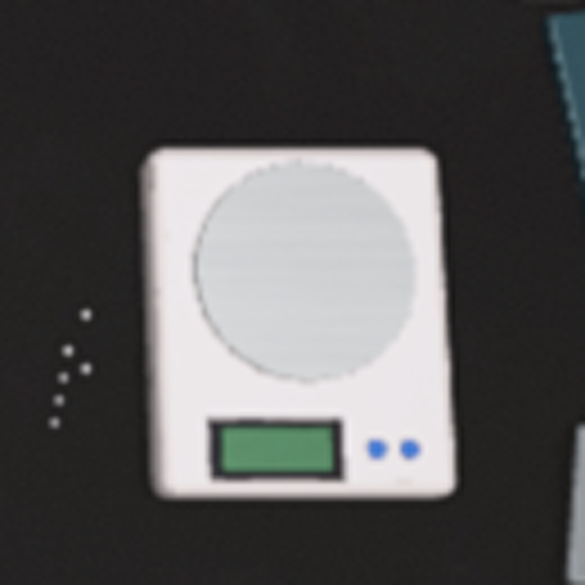

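The crop confirms the choice: the blue cap is at crop (241,183) and the orange at (430,160), both standing on the white caddy. The two purple tubes at (241,451) and (472,481) stand off it. The balance crop puts the pan centre near full-image (387.4,209.7). The caddy yaw comes out at about 0.12 rad, and all three caps agree with the given layout.

Emit:
servo_tool:
  moves:
    - [0, 0, 0, 0, 0, -0.1405, 1]
    - [0, 0, 0, 0, 0, -0.1405, 1]
    - [0, 0, 0, 0, 0, -0.1405, 1]
    - [0, 0, 0, 0, 0, -0.1405, 1]
    - [0, 0, 0, 0, 0, -0.1405, 1]
    - [0, 0, 0, 0, 0, -0.1405, 1]
    - [0, 0, 0, 0, 0, -0.1405, 1]
    - [0, 0, 0, 0, 0, -0.1405, 1]
    - [0, 0, 0, 0, 0, -0.1405, 1]
    - [0, 0, 0, 0, 0, -0.1405, 1]
    - [0, 0, 0, 0, 0, -0.1405, 1]
    - [0, 0, 0, 0, 0, -0.1405, 1]
    - [0.04, 0.027, 0, 0, 0, 0, 1]
    - [0.04, 0.027, 0, 0, 0, 0, 1]
    - [0.04, 0.027, 0, 0, 0, 0, 1]
    - [0.04, 0.027, 0, 0, 0, 0, 1]
    - [0.04, 0.027, 0, 0, 0, 0, 1]
    - [0.04, 0.027, 0, 0, 0, 0, 1]
    - [0.04, 0.027, 0, 0, 0, 0, 1]
    - [0.04, 0.027, 0, 0, 0, 0, 1]

```text
clock: 2.97
tool_pos: [0.3392, -0.3994, 0.4049]
ee_rot: [0.664, 0.748, -0.0, 0.0]
wrist_force: [0.7, 0.2, -0.1]
width: 0.0943
gripper_force: 0.0
```

```bash
cat >> h.py <<'E'
def go(x,y,z,yaw,pos=None):
    """tool-frame deltas in shares from the pose (after the turn) to TCP x,y,z with tool x at yaw"""
    s=arm.read_state(); r=R.from_quat(s['ee_rot']); T=R.from_euler('z',yaw)*R.from_euler('x',np.pi)
    rv=(r.inv()*T).as_rotvec()/(np.pi/4)
    dp=T.inv().apply(np.array([x,y,z])-s['tool_pos'])/.6
    print('clock %.2f'%s['clock'],'pos',s['tool_pos'].round(4),'F',s['wrist_force'].round(1),'w %.4f'%s['width'],'shift',dp.round(4),'turn',rv.round(4))
BL=(.5855,.0812);OR=(.5971,-.0152);BO=(.6127,.0356);PAN=(.573,-.313);YC=.12;YT=YC+np.pi/2
E
python3 -c "
from h import *
go(*BL,.404,YT)"
```

```text
clock 2.97 pos [ 0.3392 -0.3994  0.4049] F [ 0.7  0.2 -0.1] w 0.0943 shift [0.7461 0.5035 0.0015] turn [ 0.0003  0.0006 -0.0003]
```

Emit:
servo_tool:
  moves:
    - [0.0414, 0.028, 0, 0, 0, 0, 1]
    - [0.0414, 0.028, 0, 0, 0, 0, 1]
    - [0.0414, 0.028, 0, 0, 0, 0, 1]
    - [0.0414, 0.028, 0, 0, 0, 0, 1]
    - [0.0414, 0.028, 0, 0, 0, 0, 1]
    - [0.0414, 0.028, 0, 0, 0, 0, 1]
    - [0.0414, 0.028, 0, 0, 0, 0, 1]
    - [0.0414, 0.028, 0, 0, 0, 0, 1]
    - [0.0414, 0.028, 0, 0, 0, 0, 1]
    - [0.0414, 0.028, 0, 0, 0, 0, 1]
    - [0.0414, 0.028, 0, 0, 0, 0, 1]
    - [0.0414, 0.028, 0, 0, 0, 0, 1]
    - [0.0414, 0.028, 0, 0, 0, 0, 1]
    - [0.0414, 0.028, 0, 0, 0, 0, 1]
    - [0.0414, 0.028, 0, 0, 0, 0, 1]
    - [0.0414, 0.028, 0, 0, 0, 0, 1]
    - [0.0414, 0.028, 0, 0, 0, 0, 1]
    - [0.0414, 0.028, 0, 0, 0, 0, 1]
    - [0, 0, 0, 0, 0, 0, 1]

```text
clock: 4.55
tool_pos: [0.5869, 0.0862, 0.405]
ee_rot: [0.661, 0.751, 0.003, -0.001]
wrist_force: [0.4, 1.7, 0.1]
width: 0.0937
gripper_force: 0.0
```

```bash
python3 -c "
from h import *
go(*BL,.292,YT)
d=arm.get_image('side');cv2.imwrite('pics/s1.png',cv2.resize(d['img'][60:260,150:350],None,fx=3,fy=3,interpolation=cv2.INTER_CUBIC))
print(arm.read_state()['q'])"
```

```text
clock 4.55 pos [0.5869 0.0862 0.405 ] F [0.4 1.7 0.1] w 0.0937 shift [-0.008  -0.0033  0.1884] turn [ 0.0047 -0.0067  0.0095]
[ 0.0532563   0.56523949 -0.3792928   1.6791346   0.24493201  0.94287851
 -0.29150633]
```

View pics/s1.png

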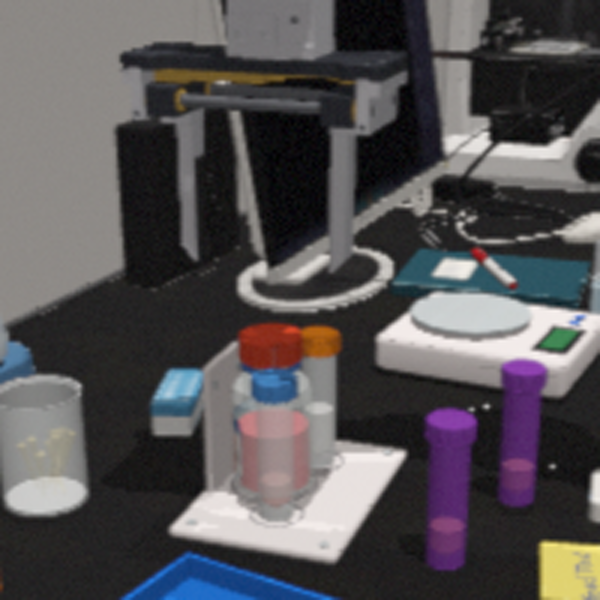

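The gripper is above the caddy with its fingers spread along caddy x. The blue tube's cap is at crop (275,385), in front of the bottle.

Emit:
servo_tool:
  moves:
    - [0, 0, 0.015, 0, 0, 0, 1]
    - [0, 0, 0.015, 0, 0, 0, 1]
    - [0, 0, 0.015, 0, 0, 0, 1]
    - [0, 0, 0.015, 0, 0, 0, 1]
    - [0, 0, 0.015, 0, 0, 0, 1]
    - [0, 0, 0.015, 0, 0, 0, 1]
    - [0, 0, 0.01, 0, 0, 0, 1]
    - [0, 0, 0, 0, 0, 0, 1]
    - [0, 0, 0, 0, 0, 0, 1]
    - [0, 0, 0, 0, 0, 0, 1]

```text
clock: 5.43
tool_pos: [0.5856, 0.0796, 0.345]
ee_rot: [0.663, 0.748, 0.0, 0.0]
wrist_force: [-0.2, -0.5, -0.3]
width: 0.0943
gripper_force: 0.0
```

```bash
python3 -c "
from h import *
d=arm.get_image('top');go(*BL,.292,YT)
b=[b for b in blobs(d['img'],(95,120,60),(120,255,255)) if np.hypot(*(b[0]-[224,202]))<14]
for q in b: print(q[0],q[1],plane(d,q[0],.12))
cv2.imwrite('pics/t1.png',cv2.resize(d['img'][140:270,165:325],None,fx=4.5,fy=4.5,interpolation=cv2.INTER_CUBIC))"
```

```text
clock 5.48 pos [0.5856 0.0797 0.3452] F [-0.7 -0.4 -0.4] w 0.0938 shift [0.0025 0.0001 0.0886] turn [ 0.0013 -0.0002  0.0003]
```

View pics/t1.png

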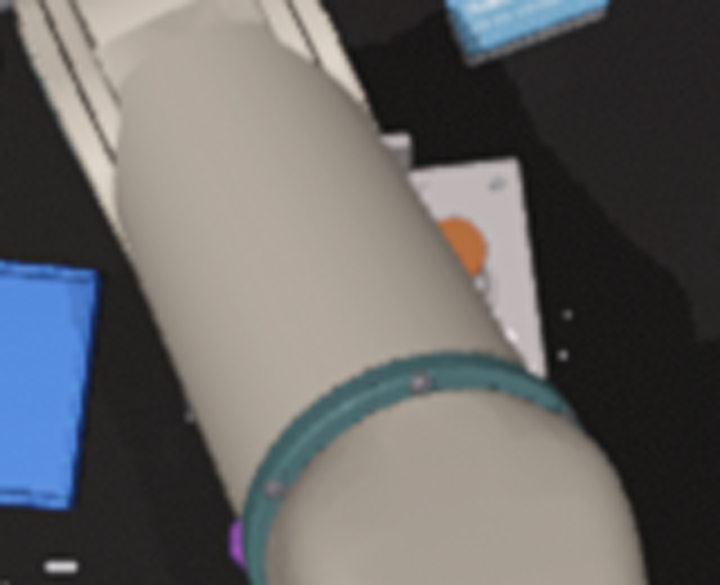

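The arm hides the tube in the top view. The pose is good from the measurements, so I'll descend and grip.

Emit:
servo_tool:
  moves:
    - [0.0025, 0, 0.0, 0, 0, 0, 1]
    - [0, 0, 0.0126, 0, 0, 0, 1]
    - [0, 0, 0.0126, 0, 0, 0, 1]
    - [0, 0, 0.0126, 0, 0, 0, 1]
    - [0, 0, 0.0126, 0, 0, 0, 1]
    - [0, 0, 0.0126, 0, 0, 0, 1]
    - [0, 0, 0.0126, 0, 0, 0, 1]
    - [0, 0, 0.013, 0, 0, 0, 1]
    - [0, 0, 0, 0, 0, 0, 1]
    - [0, 0, 0, 0, 0, 0, 0.3]
    - [0, 0, 0, 0, 0, 0, 0.3]
    - [0, 0, 0, 0, 0, 0, 0.3]
    - [0, 0, 0, 0, 0, 0, 0.3]
    - [0, 0, 0, 0, 0, 0, 0.2]
    - [0, 0, 0, 0, 0, 0, 0.2]
    - [0, 0, 0, 0, 0, 0, 0.2]
    - [0, 0, 0, 0, 0, 0, 0.2]
    - [0, 0, 0, 0, 0, 0, 0.2]
  newtons: 12

```text
clock: 6.98
tool_pos: [0.5852, 0.081, 0.2916]
ee_rot: [0.663, 0.748, 0.0, 0.0]
wrist_force: [0.1, 0.3, 1.0]
width: 0.0373
gripper_force: 0.0
```

```bash
python3 -c "
from h import *
go(*BL,.292,YT);print(arm.read_state()['gripper_force'])"
```

```text
clock 6.98 pos [0.5852 0.081  0.2916] F [0.1 0.3 1. ] w 0.0373 shift [ 0.0003  0.0005 -0.0007] turn [ 0.0001 -0.      0.0001]
0.0
```

Emit:
servo_tool:
  moves:
    - [0, 0, 0, 0, 0, 0, 0.2]
    - [0, 0, 0, 0, 0, 0, 0.2]
    - [0, 0, 0, 0, 0, 0, 0.2]
    - [0, 0, 0, 0, 0, 0, 0.2]
    - [0, 0, -0.003, 0, 0, 0, 0.2]
    - [0, 0, -0.008, 0, 0, 0, 0.2]
    - [0, 0, -0.01, 0, 0, 0, 0.2]
    - [0, 0, -0.012, 0, 0, 0, 0.2]
    - [0, 0, -0.015, 0, 0, 0, 0.2]
    - [0, 0, -0.015, 0, 0, 0, 0.2]
    - [0, 0, -0.015, 0, 0, 0, 0.2]
    - [0, 0, -0.015, 0, 0, 0, 0.2]
    - [0, 0, -0.007, 0, 0, 0, 0.2]
    - [0, 0, 0, 0, 0, 0, 0.2]
    - [0, 0, 0, 0, 0, 0, 0.2]

```text
clock: 8.23
tool_pos: [0.5852, 0.081, 0.3518]
ee_rot: [0.663, 0.748, 0.0, 0.0]
wrist_force: [0.7, -0.3, -0.3]
width: 0.0343
gripper_force: 12.0
```

```bash
python3 -c "
from h import *
print(arm.read_state()['gripper_force'])
go(.5525,.328,.354,YT)
d=arm.get_image('side');cv2.imwrite('pics/s2.png',cv2.resize(d['img'][60:330,130:350],None,fx=2.2,fy=2.2,interpolation=cv2.INTER_CUBIC))"
```

```text
12.000001072883606
clock 8.23 pos [0.5852 0.081  0.3518] F [ 0.7 -0.3 -0.3] w 0.0343 shift [ 0.4153 -0.0048 -0.0037] turn [0.0006 0.0001 0.0001]
```

View pics/s2.png

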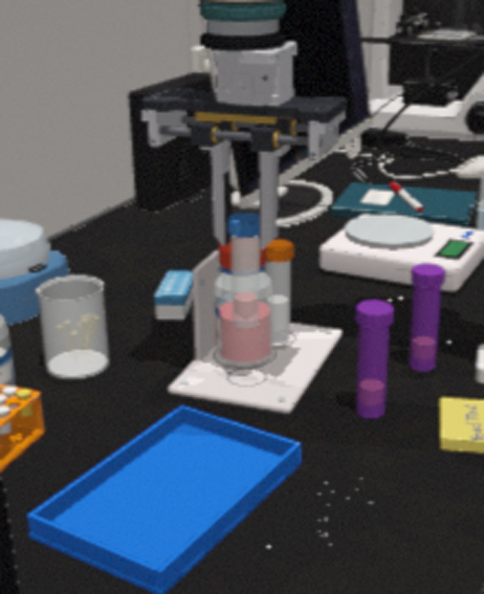

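The blue tube is held upright (cap at crop (243,225)) and clear of its ring. Next, the far spot in the tray.

Emit:
servo_tool:
  moves:
    - [0.01, 0, 0, 0, 0, 0, 0.2]
    - [0.02, 0, 0, 0, 0, 0, 0.2]
    - [0.03, -0.0004, 0, 0, 0, 0, 0.2]
    - [0.03, -0.0004, 0, 0, 0, 0, 0.2]
    - [0.03, -0.0004, 0, 0, 0, 0, 0.2]
    - [0.03, -0.0004, 0, 0, 0, 0, 0.2]
    - [0.03, -0.0004, 0, 0, 0, 0, 0.2]
    - [0.03, -0.0004, 0, 0, 0, 0, 0.2]
    - [0.03, -0.0004, 0, 0, 0, 0, 0.2]
    - [0.03, -0.0004, 0, 0, 0, 0, 0.2]
    - [0.03, -0.0004, 0, 0, 0, 0, 0.2]
    - [0.03, -0.0004, 0, 0, 0, 0, 0.2]
    - [0.03, -0.0004, 0, 0, 0, 0, 0.2]
    - [0.03, -0.0004, 0, 0, 0, 0, 0.2]
    - [0.02, 0, 0, 0, 0, 0, 0.2]
    - [0.005, 0, 0, 0, 0, 0, 0.2]
    - [0, 0, 0, 0, 0, 0, 0.2]
    - [0, 0, 0, 0, 0, 0, 0.2]
    - [0, 0, 0, 0, 0, 0, 0.2]

```text
clock: 9.87
tool_pos: [0.553, 0.3265, 0.3513]
ee_rot: [0.664, 0.748, -0.0, 0.0]
wrist_force: [0.2, -0.2, -0.3]
width: 0.0344
gripper_force: 12.0
```

Emit:
servo_tool:
  moves:
    - [0, 0, 0.01, 0, 0, 0, 0.2]
    - [0, 0, 0.015, 0, 0, 0, 0.2]
    - [0, 0, 0.015, 0, 0, 0, 0.2]
    - [0, 0, 0.015, 0, 0, 0, 0.2]
    - [0, 0, 0.015, 0, 0, 0, 0.2]
    - [0, 0, 0.01, 0, 0, 0, 0.2]
    - [0, 0, 0.01, 0, 0, 0, 0.2]
    - [0, 0, 0.005, 0, 0, 0, 0.2]
    - [0, 0, 0, 0, 0, 0, 0.2]
    - [0, 0, 0, 0, 0, 0, 0.2]

```text
clock: 10.7
tool_pos: [0.5526, 0.328, 0.2945]
ee_rot: [0.663, 0.748, 0.0, -0.0]
wrist_force: [0.4, -0.5, 0.3]
width: 0.034
gripper_force: 12.0
```

```bash
python3 -c "
from h import *
go(.5525,.328,.2876,YT)
d=arm.get_image('side');cv2.imwrite('pics/s3.png',cv2.resize(d['img'][100:340,110:350],None,fx=2.4,fy=2.4,interpolation=cv2.INTER_CUBIC))
d=arm.get_image('top');print(arm.tip_of('top','tray_in')[:1],arm.tip_of('side','tray_in')[:1])"
```

```text
clock 10.70 pos [0.5526 0.328  0.2945] F [ 0.4 -0.5  0.3] w 0.0340 shift [ 0.     -0.0001  0.0115] turn [ 0.0001 -0.0001  0.0003]
[{'position': [144.3, 223.8], 'confidence': 0.64}] [{'position': [210.5, 283.0], 'confidence': 0.86}]
```

View pics/s3.png

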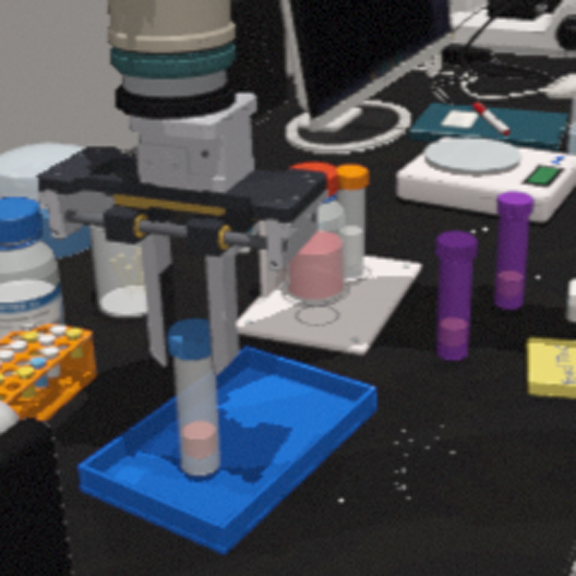

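The tube hangs inside the tray's far half (foot at crop (200,470)), well inside the walls. I'll lower it to contact.

Emit:
servo_tool:
  moves:
    - [0, 0, 0.004, 0, 0, 0, 0.2]
    - [0, 0, 0.003, 0, 0, 0, 0.2]
    - [0, 0, 0.002, 0, 0, 0, 0.2]
    - [0, 0, 0.001, 0, 0, 0, 0.2]
    - [0, 0, 0.001, 0, 0, 0, 0.2]
    - [0, 0, 0, 0, 0, 0, 0.2]

```text
clock: 11.4
tool_pos: [0.5525, 0.3279, 0.2878]
ee_rot: [0.663, 0.748, -0.0, -0.0]
wrist_force: [0.1, -0.7, -0.8]
width: 0.0341
gripper_force: 12.0
```

Emit:
servo_tool:
  moves:
    - [0, 0, 0.001, 0, 0, 0, 0.2]
    - [0, 0, 0.001, 0, 0, 0, 0.2]
    - [0, 0, 0, 0, 0, 0, 0.2]

```text
clock: 11.65
tool_pos: [0.5526, 0.3282, 0.2875]
ee_rot: [0.663, 0.748, 0.0, 0.0]
wrist_force: [-1.6, -0.5, 3.8]
width: 0.0342
gripper_force: 12.0
```

Emit:
servo_tool:
  moves:
    - [0, 0, 0, 0, 0, 0, 0.45]
    - [0, 0, 0, 0, 0, 0, 0.6]
    - [0, 0, 0, 0, 0, 0, 0.8]
    - [0, 0, 0, 0, 0, 0, 1]
    - [0, 0, 0, 0, 0, 0, 1]
    - [0, 0, 0, 0, 0, 0, 1]
    - [0, 0, -0.01, 0, 0, 0, 1]
    - [0, 0, -0.02, 0, 0, 0, 1]
    - [0, 0, -0.03, 0, 0, 0, 1]
    - [0, 0, -0.03, 0, 0, 0, 1]
    - [0, 0, -0.03, 0, 0, 0, 1]
    - [0, 0, -0.03, 0, 0, 0, 1]
    - [0, 0, -0.03, 0, 0, 0, 1]
    - [0, 0, -0.015, 0, 0, 0, 1]
    - [0, 0, 0, 0, 0, 0, 1]
    - [0, 0, 0, 0, 0, 0, 1]

```text
clock: 12.98
tool_pos: [0.5524, 0.3278, 0.4042]
ee_rot: [0.663, 0.748, 0.0, 0.0]
wrist_force: [0.1, -0.7, -0.4]
width: 0.094
gripper_force: 0.0
```

```bash
python3 -c "
from h import *
go(*OR,.404,YT)
d=arm.get_image('side')
for b in blobs(d['img'],(95,100,40),(120,255,255),40)[:6]: print(b[0].round(1),b[1])
print('expect cap',proj(d,(.5525,.328,.108)))
cv2.imwrite('pics/s4.png',cv2.resize(d['img'][200:350,110:310],None,fx=3,fy=3))"
```

```text
clock 12.98 pos [0.5524 0.3278 0.4042] F [ 0.1 -0.7 -0.4] w 0.0940 shift [-5.765e-01  5.500e-03  4.000e-04] turn [ 0.0012 -0.0004  0.0001]
[427.8 293.7] [  368   200   144   184 11578]
[206.4 286.5] [ 142  243  126   89 5460]
[122.5 192.7] [ 99 179  53  28 945]
[396.8 127.6] [372 120  49  17 445]
[331.6 152.4] [314 145  32  17 349]
[189.5 244.3] [178 236  24  18 344]
expect cap [191.25558496 244.98316949]
```

The cap is at the expected pixel (189.5,244.3), so the tube is standing. On to the orange tube.

Emit:
servo_tool:
  moves:
    - [-0.015, 0, 0, 0, 0, 0, 1]
    - [-0.032, 0.0005, 0, 0, 0, 0, 1]
    - [-0.034, 0.0005, 0, 0, 0, 0, 1]
    - [-0.034, 0.0005, 0, 0, 0, 0, 1]
    - [-0.034, 0.0005, 0, 0, 0, 0, 1]
    - [-0.034, 0.0005, 0, 0, 0, 0, 1]
    - [-0.034, 0.0005, 0, 0, 0, 0, 1]
    - [-0.034, 0.0005, 0, 0, 0, 0, 1]
    - [-0.034, 0.0005, 0, 0, 0, 0, 1]
    - [-0.034, 0.0005, 0, 0, 0, 0, 1]
    - [-0.034, 0.0005, 0, 0, 0, 0, 1]
    - [-0.034, 0.0005, 0, 0, 0, 0, 1]
    - [-0.034, 0, 0, 0, 0, 0, 1]
    - [-0.034, 0, 0, 0, 0, 0, 1]
    - [-0.034, 0, 0, 0, 0, 0, 1]
    - [-0.034, 0, 0, 0, 0, 0, 1]
    - [-0.034, 0, 0, 0, 0, 0, 1]
    - [-0.0195, 0, 0, 0, 0, 0, 1]
    - [0, 0, 0, 0, 0, 0, 1]
    - [0, 0, 0, 0, 0, 0, 1]

```text
clock: 14.7
tool_pos: [0.597, -0.0154, 0.4031]
ee_rot: [0.664, 0.748, -0.0, -0.001]
wrist_force: [0.9, 0.6, 0.1]
width: 0.094
gripper_force: 0.0
```

Emit:
servo_tool:
  moves:
    - [0, 0, 0.015, 0, 0, 0, 1]
    - [0, 0, 0.02, 0, 0, 0, 1]
    - [0, 0, 0.02, 0, 0, 0, 1]
    - [0, 0, 0.02, 0, 0, 0, 1]
    - [0, 0, 0.015, 0, 0, 0, 1]
    - [0, 0, 0.01, 0, 0, 0, 1]
    - [0, 0, 0, 0, 0, 0, 1]
    - [0, 0, 0, 0, 0, 0, 1]
    - [0, 0, 0, 0, 0, 0, 1]

```text
clock: 15.45
tool_pos: [0.5975, -0.0148, 0.3442]
ee_rot: [0.663, 0.748, 0.0, 0.0]
wrist_force: [-0.3, -0.4, -0.1]
width: 0.0941
gripper_force: 0.0
```

```bash
python3 -c "
from h import *
go(*OR,.292,YT)"
```

```text
clock 15.45 pos [ 0.5975 -0.0148  0.3442] F [-0.3 -0.4 -0.1] w 0.0941 shift [-0.0006 -0.0008  0.0871] turn [ 0.0014 -0.0001  0.0007]
```

Emit:
servo_tool:
  moves:
    - [-0.0006, -0.0008, 0.01, 0, 0, 0, 1]
    - [0, 0, 0.015, 0, 0, 0, 1]
    - [0, 0, 0.015, 0, 0, 0, 1]
    - [0, 0, 0.015, 0, 0, 0, 1]
    - [0, 0, 0.015, 0, 0, 0, 1]
    - [0, 0, 0.01, 0, 0, 0, 1]
    - [0, 0, 0.007, 0, 0, 0, 1]
    - [0, 0, 0, 0, 0, 0, 0.3]
    - [0, 0, 0, 0, 0, 0, 0.3]
    - [0, 0, 0, 0, 0, 0, 0.3]
    - [0, 0, 0, 0, 0, 0, 0.3]
    - [0, 0, 0, 0, 0, 0, 0.2]
    - [0, 0, 0, 0, 0, 0, 0.2]
    - [0, 0, 0, 0, 0, 0, 0.2]
    - [0, 0, 0, 0, 0, 0, 0.2]
    - [0, 0, 0, 0, 0, 0, 0.2]
    - [0, 0, 0, 0, 0, 0, 0.2]
    - [0, 0, 0, 0, 0, 0, 0.2]
    - [0, 0, 0, 0, 0, 0, 0.2]
  newtons: 12

```text
clock: 17.03
tool_pos: [0.5969, -0.0155, 0.2916]
ee_rot: [0.663, 0.748, 0.0, 0.0]
wrist_force: [-0.1, 0.4, -0.6]
width: 0.0344
gripper_force: 12.0
```

```bash
python3 -c "
from h import *
go(*OR,.45,YT)"
```

```text
clock 17.03 pos [ 0.5969 -0.0155  0.2916] F [-0.1  0.4 -0.6] w 0.0344 shift [ 0.0005  0.0005 -0.264 ] turn [0.0001 0.     0.0002]
```

Emit:
servo_tool:
  moves:
    - [0, 0, -0.005, 0, 0, 0, 0.2]
    - [0, 0, -0.015, 0, 0, 0, 0.2]
    - [0, 0, -0.025, 0, 0, 0, 0.2]
    - [0, 0, -0.03, 0, 0, 0, 0.2]
    - [0, 0, -0.03, 0, 0, 0, 0.2]
    - [0, 0, -0.03, 0, 0, 0, 0.2]
    - [0, 0, -0.03, 0, 0, 0, 0.2]
    - [0, 0, -0.03, 0, 0, 0, 0.2]
    - [0, 0, -0.03, 0, 0, 0, 0.2]
    - [0, 0, -0.025, 0, 0, 0, 0.2]
    - [0, 0, -0.014, 0, 0, 0, 0.2]
    - [0, 0, 0, 0, 0, 0, 0.2]
    - [0, 0, 0, 0, 0, 0, 0.2]

```text
clock: 18.12
tool_pos: [0.5966, -0.0156, 0.4501]
ee_rot: [0.663, 0.748, 0.0, 0.0]
wrist_force: [-0.3, 0.8, -1.2]
width: 0.0341
gripper_force: 12.0
```

```bash
python3 -c "
from h import *
go(.5435,.238,.45,YT)"
```

```text
clock 18.12 pos [ 0.5966 -0.0156  0.4501] F [-0.3  0.8 -1.2] w 0.0341 shift [ 4.302e-01 -3.730e-02  2.000e-04] turn [0.0006 0.0002 0.0002]
```

Emit:
servo_tool:
  moves:
    - [0.01, -0.001, 0, 0, 0, 0, 0.2]
    - [0.02, -0.0023, 0, 0, 0, 0, 0.2]
    - [0.032, -0.003, 0, 0, 0, 0, 0.2]
    - [0.032, -0.003, 0, 0, 0, 0, 0.2]
    - [0.032, -0.003, 0, 0, 0, 0, 0.2]
    - [0.032, -0.003, 0, 0, 0, 0, 0.2]
    - [0.032, -0.003, 0, 0, 0, 0, 0.2]
    - [0.032, -0.003, 0, 0, 0, 0, 0.2]
    - [0.032, -0.003, 0, 0, 0, 0, 0.2]
    - [0.032, -0.003, 0, 0, 0, 0, 0.2]
    - [0.032, -0.003, 0, 0, 0, 0, 0.2]
    - [0.032, -0.003, 0, 0, 0, 0, 0.2]
    - [0.032, -0.003, 0, 0, 0, 0, 0.2]
    - [0.03, -0.001, 0, 0, 0, 0, 0.2]
    - [0.018, 0, 0, 0, 0, 0, 0.2]
    - [0, 0, 0, 0, 0, 0, 0.2]
    - [0, 0, 0, 0, 0, 0, 0.2]
    - [0, 0, 0, 0, 0, 0, 0.2]

```text
clock: 19.62
tool_pos: [0.5439, 0.2369, 0.4495]
ee_rot: [0.664, 0.748, -0.001, 0.0]
wrist_force: [0.2, -0.5, -0.2]
width: 0.034
gripper_force: 12.0
```

Emit:
servo_tool:
  moves:
    - [0, 0, 0.01, 0, 0, 0, 0.2]
    - [0, 0, 0.02, 0, 0, 0, 0.2]
    - [0, 0, 0.028, 0, 0, 0, 0.2]
    - [0, 0, 0.028, 0, 0, 0, 0.2]
    - [0, 0, 0.028, 0, 0, 0, 0.2]
    - [0, 0, 0.028, 0, 0, 0, 0.2]
    - [0, 0, 0.028, 0, 0, 0, 0.2]
    - [0, 0, 0.028, 0, 0, 0, 0.2]
    - [0, 0, 0.02, 0, 0, 0, 0.2]
    - [0, 0, 0.015, 0, 0, 0, 0.2]
    - [0, 0, 0.01, 0, 0, 0, 0.2]
    - [0, 0, 0.008, 0, 0, 0, 0.2]
    - [0, 0, 0.005, 0, 0, 0, 0.2]
    - [0, 0, 0, 0, 0, 0, 0.2]
    - [0, 0, 0, 0, 0, 0, 0.2]

```text
clock: 20.87
tool_pos: [0.5439, 0.238, 0.2968]
ee_rot: [0.663, 0.748, 0.0, 0.0]
wrist_force: [-0.7, 0.1, -0.2]
width: 0.0343
gripper_force: 12.0
```

```bash
python3 -c "
from h import *
go(.5435,.238,.2876,YT)"
```

```text
clock 20.87 pos [0.5439 0.238  0.2968] F [-0.7  0.1 -0.2] w 0.0343 shift [ 0.     -0.0006  0.0153] turn [ 0.001  -0.0003  0.0002]
```

Emit:
servo_tool:
  moves:
    - [0, 0, 0.006, 0, 0, 0, 0.2]
    - [0, 0, 0.004, 0, 0, 0, 0.2]
    - [0, 0, 0.003, 0, 0, 0, 0.2]
    - [0, 0, 0.002, 0, 0, 0, 0.2]
    - [0, 0, 0, 0, 0, 0, 0.2]
    - [0, 0, 0, 0, 0, 0, 0.2]

```text
clock: 21.37
tool_pos: [0.5437, 0.238, 0.2875]
ee_rot: [0.663, 0.748, 0.0, 0.0]
wrist_force: [-1.2, 0.3, 1.7]
width: 0.0338
gripper_force: 12.0
```

Emit:
servo_tool:
  moves:
    - [0, 0, 0.001, 0, 0, 0, 0.2]
    - [0, 0, 0, 0, 0, 0, 0.2]

```text
clock: 21.53
tool_pos: [0.5438, 0.2381, 0.2874]
ee_rot: [0.663, 0.748, 0.0, 0.0]
wrist_force: [-0.5, -0.1, 6.0]
width: 0.0338
gripper_force: 12.0
```

Emit:
servo_tool:
  moves:
    - [0, 0, 0, 0, 0, 0, 0.45]
    - [0, 0, 0, 0, 0, 0, 0.6]
    - [0, 0, 0, 0, 0, 0, 0.8]
    - [0, 0, 0, 0, 0, 0, 1]
    - [0, 0, 0, 0, 0, 0, 1]
    - [0, 0, 0, 0, 0, 0, 1]
    - [0, 0, -0.01, 0, 0, 0, 1]
    - [0, 0, -0.02, 0, 0, 0, 1]
    - [0, 0, -0.03, 0, 0, 0, 1]
    - [0, 0, -0.03, 0, 0, 0, 1]
    - [0, 0, -0.03, 0, 0, 0, 1]
    - [0, 0, -0.03, 0, 0, 0, 1]
    - [0, 0, -0.03, 0, 0, 0, 1]
    - [0, 0, -0.03, 0, 0, 0, 1]
    - [0, 0, -0.01, 0, 0, 0, 1]
    - [0, 0, 0, 0, 0, 0, 1]
    - [0, 0, 0, 0, 0, 0, 1]

```text
clock: 22.95
tool_pos: [0.5435, 0.2378, 0.4189]
ee_rot: [0.663, 0.748, 0.0, 0.0]
wrist_force: [-0.4, 0.2, 0.4]
width: 0.094
gripper_force: 0.0
```

```bash
python3 -c "
from h import *
go(*BO,.42,YC);print(arm.read_state()['q'])
d=arm.get_image('side');t=arm.get_image('top')
for n,lo,hi in(('blue',(95,100,40),(120,255,255)),('or',(5,150,100),(18,255,255))):
  for b in blobs(d['img'],lo,hi,40):
    if 140<b[0][0]<280 and b[1][4]<2000: print(n,b[0].round(1),b[1])
print('expect',proj(d,(.5525,.328,.108)),proj(d,(.5438,.238,.108)))
for lo,hi in (((0,120,80),(4,255,255)),):
  for b in blobs(t['img'],lo,hi): 
    if np.hypot(*(b[0]-[243,188]))<20: print('red',b[0],b[1],plane(t,b[0],.134))
a=np.hstack([d['img'][130:340,120:330],t['img'][110:320,80:290]]);cv2.imwrite('pics/s5.png',cv2.resize(a,None,fx=1.9,fy=1.9,interpolation=cv2.INTER_CUBIC))"
```

```text
clock 22.95 pos [0.5435 0.2378 0.4189] F [-0.4  0.2  0.4] w 0.0940 shift [ 0.0741  0.3484 -0.0018] turn [ 5.0000e-04 -4.0000e-04  2.0002e+00]
[-0.21452269  0.55275841 -0.38639426  1.65773326  0.2412027   0.97796325
 -0.56421685]
blue [189.5 244. ] [178 235  24  19 353]
blue [209.6 190.9] [200 182  17  16 125]
or [221.4 223.1] [212 216  20  15 234]
or [239.3 173.3] [230 168  21  14 184]
expect [191.25558496 244.98316949] [222.82489298 223.79233641]
red [243.0867052 187.6416185] [233 177  21  22 346] [0.61288104 0.0355615  0.134     ]
```

View pics/s5.png

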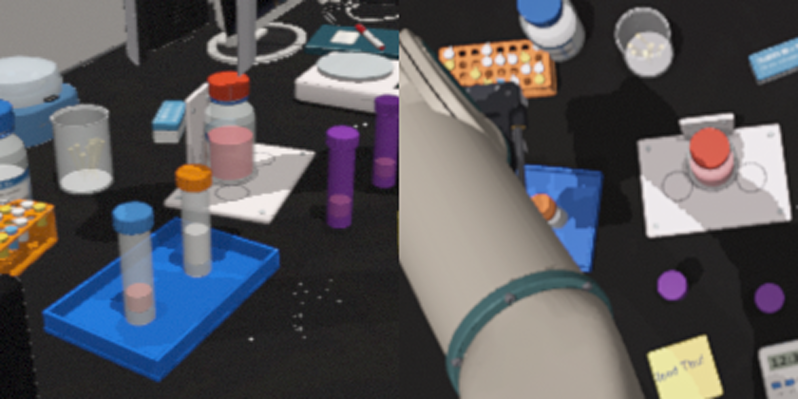

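Both tubes stand upright in the tray (blue foot at crop (138,320), orange at (197,272)). The bottle is still in place, at top-view pixel (243,188). Next I turn 90° and go to the bottle.

Emit:
servo_tool:
  moves:
    - [0, 0, 0, 0, 0, 0.1, 1]
    - [0, 0, 0, 0, 0, 0.14, 1]
    - [0, 0, 0, 0, 0, 0.14, 1]
    - [0, 0, 0, 0, 0, 0.14, 1]
    - [0, 0, 0, 0, 0, 0.14, 1]
    - [0, 0, 0, 0, 0, 0.14, 1]
    - [0, 0, 0, 0, 0, 0.14, 1]
    - [0, 0, 0, 0, 0, 0.14, 1]
    - [0, 0, 0, 0, 0, 0.14, 1]
    - [0, 0, 0, 0, 0, 0.14, 1]
    - [0, 0, 0, 0, 0, 0.14, 1]
    - [0, 0, 0, 0, 0, 0.14, 1]
    - [0, 0, 0, 0, 0, 0.14, 1]
    - [0, 0, 0, 0, 0, 0.14, 1]
    - [0, 0, 0, 0, 0, 0.08, 1]
    - [0, 0, 0, 0, 0, 0, 1]

```text
clock: 24.38
tool_pos: [0.5433, 0.238, 0.4174]
ee_rot: [0.998, 0.059, -0.001, 0.001]
wrist_force: [-0.5, -0.4, -0.2]
width: 0.0943
gripper_force: 0.0
```

Emit:
servo_tool:
  moves:
    - [0.002, 0.01, 0, 0, 0, 0, 1]
    - [0.004, 0.02, 0, 0, 0, 0, 1]
    - [0.007, 0.033, 0, 0, 0, 0, 1]
    - [0.007, 0.033, 0, 0, 0, 0, 1]
    - [0.007, 0.033, 0, 0, 0, 0, 1]
    - [0.007, 0.033, 0, 0, 0, 0, 1]
    - [0.007, 0.033, 0, 0, 0, 0, 1]
    - [0.007, 0.033, 0, 0, 0, 0, 1]
    - [0.007, 0.033, 0, 0, 0, 0, 1]
    - [0.007, 0.033, 0, 0, 0, 0, 1]
    - [0.007, 0.03, 0, 0, 0, 0, 1]
    - [0.005, 0.018, 0, 0, 0, 0, 1]
    - [0, 0.006, 0, 0, 0, 0, 1]
    - [0, 0, 0, 0, 0, 0, 1]
    - [0, 0, 0, 0, 0, 0, 1]
    - [0, 0, 0, 0, 0, 0, 1]

```text
clock: 25.72
tool_pos: [0.6125, 0.0373, 0.4187]
ee_rot: [0.998, 0.061, -0.0, -0.001]
wrist_force: [0.6, 0.1, -1.0]
width: 0.0941
gripper_force: 0.0
```

```bash
python3 -c "
from h import *
go(*BO,.304,YC);print(arm.read_state()['q'])"
```

```text
clock 25.72 pos [0.6125 0.0373 0.4187] F [ 0.6  0.1 -1. ] w 0.0941 shift [0.     0.0029 0.1911] turn [-0.0013  0.0003  0.003 ]
[-0.1356169   0.560423    0.04707154  1.6085947  -0.03149705  0.97360139
 -1.5264544 ]
```

Emit:
servo_tool:
  moves:
    - [0, 0.0015, 0.015, 0, 0, 0.003, 1]
    - [0, 0, 0.025, 0, 0, 0, 1]
    - [0, 0, 0.025, 0, 0, 0, 1]
    - [0, 0, 0.025, 0, 0, 0, 1]
    - [0, 0, 0.025, 0, 0, 0, 1]
    - [0, 0, 0.025, 0, 0, 0, 1]
    - [0, 0, 0.015, 0, 0, 0, 1]
    - [0, 0, 0.01, 0, 0, 0, 1]
    - [0, 0, 0, 0, 0, 0, 1]
    - [0, 0, 0, 0, 0, 0, 1]
  newtons: 25

```text
clock: 26.55
tool_pos: [0.613, 0.0353, 0.3198]
ee_rot: [0.998, 0.059, 0.0, -0.0]
wrist_force: [-0.2, -0.3, 0.2]
width: 0.0942
gripper_force: 0.0
```

```bash
python3 -c "
from h import *
go(*BO,.304,YC)"
```

```text
clock 26.55 pos [0.613  0.0353 0.3198] F [-0.2 -0.3  0.2] w 0.0942 shift [-0.0004 -0.0005  0.0264] turn [-0.0001 -0.0002 -0.0022]
```

Emit:
servo_tool:
  moves:
    - [-0.0004, -0.0005, 0.01, 0, 0, 0, 1]
    - [0, 0, 0.01, 0, 0, 0, 1]
    - [0, 0, 0.006, 0, 0, 0, 1]
    - [0, 0, 0, 0, 0, 0, 1]
    - [0, 0, 0, 0, 0, 0, 0.4]
    - [0, 0, 0, 0, 0, 0, 0.4]
    - [0, 0, 0, 0, 0, 0, 0.4]
    - [0, 0, 0, 0, 0, 0, 0.4]
    - [0, 0, 0, 0, 0, 0, 0.4]
    - [0, 0, 0, 0, 0, 0, 0.4]
    - [0, 0, 0, 0, 0, 0, 0.4]
    - [0, 0, 0, 0, 0, 0, 0.4]
    - [0, 0, 0, 0, 0, 0, 0.4]
    - [0, 0, 0, 0, 0, 0, 0.4]
  newtons: 25

```text
clock: 27.72
tool_pos: [0.6127, 0.0353, 0.3042]
ee_rot: [0.998, 0.059, 0.0, 0.0]
wrist_force: [-0.2, -0.3, 0.4]
width: 0.0488
gripper_force: 25.0
```

```bash
python3 -c "
from h import *
go(*BO,.42,YC)"
```

```text
clock 27.72 pos [0.6127 0.0353 0.3042] F [-0.2 -0.3  0.4] w 0.0488 shift [ 1.00e-04 -5.00e-04 -1.93e-01] turn [ 0.0001 -0.0002 -0.0028]
```

Emit:
servo_tool:
  moves:
    - [0, 0, -0.005, 0, 0, 0, 0.4]
    - [0, 0, -0.012, 0, 0, 0, 0.4]
    - [0, 0, -0.02, 0, 0, 0, 0.4]
    - [0, 0, -0.025, 0, 0, 0, 0.4]
    - [0, 0, -0.025, 0, 0, 0, 0.4]
    - [0, 0, -0.025, 0, 0, 0, 0.4]
    - [0, 0, -0.025, 0, 0, 0, 0.4]
    - [0, 0, -0.025, 0, 0, 0, 0.4]
    - [0, 0, -0.02, 0, 0, 0, 0.4]
    - [0, 0, -0.011, 0, 0, 0, 0.4]
    - [0, 0, 0, 0, 0, 0, 0.4]
    - [0, 0, 0, 0, 0, 0, 0.4]

```text
clock: 28.72
tool_pos: [0.6125, 0.0353, 0.4203]
ee_rot: [0.998, 0.059, 0.0, -0.0]
wrist_force: [-0.2, -0.3, -2.7]
width: 0.0488
gripper_force: 25.0
```

```bash
python3 -c "
from h import *
go(*PAN,.42,YC);print(arm.read_state()['gripper_force'])
t=arm.get_image('top');a=[arm.tip_of('top','balance_pan')];s=arm.get_image('side');print(plane(t,(387.4,209.7),.05),[plane(t,p['position'],.05) for p in a[0]],[plane(s,p['position'],.05) for p in arm.tip_of('side','balance_pan')])
h=cv2.cvtColor(t['img'],cv2.COLOR_BGR2HSV)[150:280,320:450];v=cv2.resize(t['img'][150:280,320:450],None,fx=4,fy=4,interpolation=cv2.INTER_CUBIC)
m=cv2.inRange(cv2.cvtColor(v,cv2.COLOR_BGR2GRAY),150,222)
n,l,st,c=cv2.connectedComponentsWithStats(cv2.erode(m,np.ones((5,5))));i=np.argmax(st[1:,4])+1
(x,y),r=cv2.minEnclosingCircle(cv2.findNonZero((l==i).astype(np.uint8)));print(st[i],x/4+320-.4,y/4+150-.4,r/4,plane(t,(x/4+320-.4,y/4+150-.4),.05))"
```

```text
clock 28.72 pos [0.6125 0.0353 0.4203] F [-0.2 -0.3 -2.7] w 0.0488 shift [-0.1348  0.5685  0.0006] turn [-0.     -0.0008 -0.0028]
24.9996417760849
[ 0.57354473 -0.31335881  0.05      ] [array([ 0.57501844, -0.31417158,  0.05      ])] [array([ 0.58232895, -0.33779325,  0.05      ])]
[  146   135   230   205 29500] 384.6480880737305 201.0866256713867 33.60927200317383 [ 0.5948478  -0.30775246  0.05      ]
```

Emit:
servo_tool:
  moves:
    - [-0.003, 0.012, 0, 0, 0, 0, 0.4]
    - [-0.005, 0.022, 0, 0, 0, 0, 0.4]
    - [-0.008, 0.034, 0, 0, 0, 0, 0.4]
    - [-0.008, 0.034, 0, 0, 0, 0, 0.4]
    - [-0.008, 0.034, 0, 0, 0, 0, 0.4]
    - [-0.008, 0.034, 0, 0, 0, 0, 0.4]
    - [-0.008, 0.034, 0, 0, 0, 0, 0.4]
    - [-0.008, 0.034, 0, 0, 0, 0, 0.4]
    - [-0.008, 0.034, 0, 0, 0, 0, 0.4]
    - [-0.008, 0.034, 0, 0, 0, 0, 0.4]
    - [-0.008, 0.034, 0, 0, 0, 0, 0.4]
    - [-0.008, 0.034, 0, 0, 0, 0, 0.4]
    - [-0.008, 0.034, 0, 0, 0, 0, 0.4]
    - [-0.008, 0.034, 0, 0, 0, 0, 0.4]
    - [-0.008, 0.034, 0, 0, 0, 0, 0.4]
    - [-0.008, 0.032, 0, 0, 0, 0, 0.4]
    - [-0.007, 0.03, 0, 0, 0, 0, 0.4]
    - [-0.005, 0.02, 0, 0, 0, 0, 0.4]
    - [-0.0017, 0.0113, 0, 0, 0, 0, 0.4]
    - [0, 0, 0, 0, 0, 0, 0.4]

```text
clock: 30.58
tool_pos: [0.5721, -0.3157, 0.4197]
ee_rot: [0.998, 0.057, -0.0, 0.001]
wrist_force: [0.0, 0.6, -2.5]
width: 0.0492
gripper_force: 25.0
```

Emit:
servo_tool:
  moves:
    - [0, 0, 0, 0, 0, 0, 0.4]
    - [0, 0, 0, 0, 0, 0, 0.4]
    - [0, 0, 0.01, 0, 0, 0, 0.4]
    - [0, 0, 0.02, 0, 0, 0, 0.4]
    - [0, 0, 0.025, 0, 0, 0, 0.4]
    - [0, 0, 0.02, 0, 0, 0, 0.4]
    - [0, 0, 0.015, 0, 0, 0, 0.4]
    - [0, 0, 0.01, 0, 0, 0, 0.4]
    - [0, 0, 0, 0, 0, 0, 0.4]
    - [0, 0, 0, 0, 0, 0, 0.4]

```text
clock: 31.42
tool_pos: [0.5733, -0.3132, 0.3598]
ee_rot: [0.998, 0.059, -0.0, -0.0]
wrist_force: [-0.3, 0.4, -2.0]
width: 0.0486
gripper_force: 25.0
```

```bash
python3 -c "
from h import *
go(.5737,-.3135,.3462,YC)
a=arm.get_image('side')['img'][100:230,250:380];b=arm.get_image('top')['img'][150:280,320:450]
cv2.imwrite('pics/s6.png',cv2.resize(np.hstack([a,b]),None,fx=3,fy=3,interpolation=cv2.INTER_CUBIC))"
```

```text
clock 31.42 pos [ 0.5733 -0.3132  0.3598] F [-0.3  0.4 -2. ] w 0.0486 shift [0.0007 0.0005 0.0227] turn [-0.0001  0.0001 -0.0025]
```

View pics/s6.png

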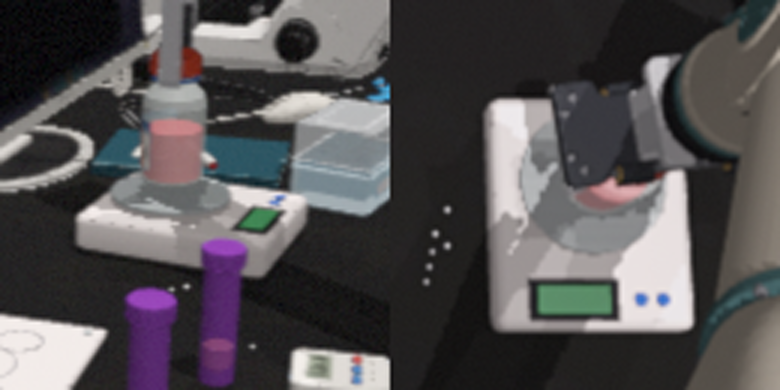

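The bottle hangs upright centred over the pan (left crop (173,180), pan around (170,195)). I'll lower it to contact.

Emit:
servo_tool:
  moves:
    - [0.0005, 0.0005, 0.006, 0, 0, 0, 0.4]
    - [0, 0, 0.006, 0, 0, 0, 0.4]
    - [0, 0, 0.004, 0, 0, 0, 0.4]
    - [0, 0, 0.003, 0, 0, 0, 0.4]
    - [0, 0, 0.002, 0, 0, 0, 0.4]
    - [0, 0, 0, 0, 0, 0, 0.4]
    - [0, 0, 0, 0, 0, 0, 0.4]

```text
clock: 32.1
tool_pos: [0.5734, -0.3136, 0.3473]
ee_rot: [0.998, 0.059, -0.0, -0.0]
wrist_force: [-0.1, 0.5, -3.9]
width: 0.0488
gripper_force: 25.0
```

Emit:
servo_tool:
  moves:
    - [0, 0, 0.001, 0, 0, 0, 0.4]
    - [0, 0, 0.0005, 0, 0, 0, 0.4]
    - [0, 0, 0, 0, 0, 0, 0.4]

```text
clock: 32.35
tool_pos: [0.5735, -0.3136, 0.3464]
ee_rot: [0.998, 0.059, 0.0, 0.0]
wrist_force: [-0.7, 0.5, -2.6]
width: 0.0491
gripper_force: 25.0
```

Emit:
servo_tool:
  moves:
    - [0, 0, 0.001, 0, 0, 0, 0.4]
    - [0, 0, 0.0005, 0, 0, 0, 0.4]
    - [0, 0, 0, 0, 0, 0, 0.4]

```text
clock: 32.6
tool_pos: [0.5736, -0.3136, 0.3462]
ee_rot: [0.998, 0.059, 0.0, 0.0]
wrist_force: [-0.5, 0.6, 3.1]
width: 0.0488
gripper_force: 25.0
```

Contact at 3.1 N, so I release and rise.

Emit:
servo_tool:
  moves:
    - [0, 0, 0, 0, 0, 0, 0.6]
    - [0, 0, 0, 0, 0, 0, 0.8]
    - [0, 0, 0, 0, 0, 0, 1]
    - [0, 0, 0, 0, 0, 0, 1]
    - [0, 0, 0, 0, 0, 0, 1]
    - [0, 0, 0, 0, 0, 0, 1]
    - [0, 0, -0.01, 0, 0, 0, 1]
    - [0, 0, -0.015, 0, 0, 0, 1]
    - [0, 0, -0.02, 0, 0, 0, 1]
    - [0, 0, -0.025, 0, 0, 0, 1]
    - [0, 0, -0.025, 0, 0, 0, 1]
    - [0, 0, -0.02, 0, 0, 0, 1]
    - [0, 0, -0.01, 0, 0, 0, 1]
    - [0, 0, 0, 0, 0, 0, 1]
    - [0, 0, 0, 0, 0, 0, 1]

```text
clock: 33.85
tool_pos: [0.5734, -0.3136, 0.4211]
ee_rot: [0.998, 0.059, 0.0, 0.0]
wrist_force: [0.2, -0.7, 1.0]
width: 0.0939
gripper_force: 0.0
```

```bash
python3 -c "
from h import *
go(.5438,.238,.42,YT)
s=arm.get_image('side');print(arm.read_state()['q'][6])
for b in blobs(s['img'],(0,120,50),(4,255,255),40):
  if 280<b[0][0]<340: print(b[0],b[1],proj(s,(.5735,-.3135,.166)))"
```

```text
clock 33.85 pos [ 0.5734 -0.3136  0.4211] F [ 0.2 -0.7  1. ] w 0.0939 shift [0.9186 0.0611 0.0019] turn [ 1.3000e-03 -4.0000e-04 -2.0028e+00]
-0.9612602887367266
[308.10743802 125.00826446] [299 120  19  11 121] [308.54801042 125.32197931]
```

The bottle stands on the pan; its cap matches the expected pixel (308,125). Now the tubes go back, orange first.

Emit:
servo_tool:
  moves:
    - [0.001, -0.02, 0, 0, 0, 0, 1]
    - [0.002, -0.035, 0, 0, 0, 0, 1]
    - [0.003, -0.04, 0, 0, 0, 0, 1]
    - [0.003, -0.04, 0, 0, 0, 0, 1]
    - [0.003, -0.04, 0, 0, 0, 0, 1]
    - [0.003, -0.04, 0, 0, 0, 0, 1]
    - [0.003, -0.04, 0, 0, 0, 0, 1]
    - [0.003, -0.04, 0, 0, 0, 0, 1]
    - [0.003, -0.04, 0, 0, 0, 0, 1]
    - [0.003, -0.04, 0, 0, 0, 0, 1]
    - [0.003, -0.04, 0, 0, 0, 0, 1]
    - [0.003, -0.04, 0, 0, 0, 0, 1]
    - [0.003, -0.04, 0, 0, 0, 0, 1]
    - [0.003, -0.04, 0, 0, 0, 0, 1]
    - [0.003, -0.04, 0, 0, 0, 0, 1]
    - [0.003, -0.04, 0, 0, 0, 0, 1]
    - [0.003, -0.04, 0, 0, 0, 0, 1]
    - [0.003, -0.04, 0, 0, 0, 0, 1]
    - [0.003, -0.04, 0, 0, 0, 0, 1]
    - [0.003, -0.04, 0, 0, 0, 0, 1]

```text
clock: 35.57
tool_pos: [0.5516, 0.1541, 0.4198]
ee_rot: [0.998, 0.059, -0.001, 0.0]
wrist_force: [-0.1, -0.7, 0.6]
width: 0.0942
gripper_force: 0.0
```

Emit:
servo_tool:
  moves:
    - [0.003, -0.04, 0, 0, 0, 0, 1]
    - [0.002, -0.03, 0, 0, 0, 0, 1]
    - [0.001, -0.02, 0, 0, 0, 0, 1]
    - [0, 0, 0, 0, 0, -0.14, 1]
    - [0, 0, 0, 0, 0, -0.14, 1]
    - [0, 0, 0, 0, 0, -0.14, 1]
    - [0, 0, 0, 0, 0, -0.14, 1]
    - [0, 0, 0, 0, 0, -0.14, 1]
    - [0, 0, 0, 0, 0, -0.14, 1]
    - [0, 0, 0, 0, 0, -0.14, 1]
    - [0, 0, 0, 0, 0, -0.14, 1]
    - [0, 0, 0, 0, 0, -0.14, 1]
    - [0, 0, 0, 0, 0, -0.14, 1]
    - [0, 0, 0, 0, 0, -0.14, 1]
    - [0, 0, 0, 0, 0, -0.14, 1]
    - [0, 0, 0, 0, 0, -0.14, 1]
    - [0, 0, 0, 0, 0, -0.14, 1]
    - [0, 0, 0, 0, 0, -0.0428, 1]
    - [0, 0, 0, 0, 0, 0, 1]
    - [0, 0, 0, 0, 0, 0, 1]

```text
clock: 37.23
tool_pos: [0.5497, 0.206, 0.4201]
ee_rot: [0.664, 0.748, -0.001, -0.0]
wrist_force: [0.4, 0.3, 0.9]
width: 0.0937
gripper_force: 0.0
```

```bash
python3 -c "
from h import *
go(.5438,.2381,.42,YT);print(arm.read_state()['q'][6])"
```

```text
clock 37.23 pos [0.5497 0.206  0.4201] F [0.4 0.3 0.9] w 0.0937 shift [ 0.0543 -0.0033  0.0002] turn [-0.0013  0.0005 -0.0021]
-0.5163765762200293
```

Emit:
servo_tool:
  moves:
    - [0.015, -0.001, 0, 0, 0, 0, 1]
    - [0.025, -0.0013, 0, 0, 0, 0, 1]
    - [0.0143, -0.001, 0, 0, 0, -0.002, 1]
    - [0, 0, 0.015, 0, 0, 0, 1]
    - [0, 0, 0.025, 0, 0, 0, 1]
    - [0, 0, 0.03, 0, 0, 0, 1]
    - [0, 0, 0.03, 0, 0, 0, 1]
    - [0, 0, 0.02, 0, 0, 0, 1]
    - [0, 0, 0.01, 0, 0, 0, 1]
    - [0, 0, 0, 0, 0, 0, 1]
    - [0, 0, 0, 0, 0, 0, 1]

```text
clock: 38.15
tool_pos: [0.5442, 0.2383, 0.3424]
ee_rot: [0.663, 0.749, -0.0, -0.0]
wrist_force: [-0.3, -0.1, 0.7]
width: 0.0941
gripper_force: 0.0
```

```bash
python3 -c "
from h import *
go(.5438,.2381,.2875,YT)"
```

```text
clock 38.15 pos [0.5442 0.2383 0.3424] F [-0.3 -0.1  0.7] w 0.0941 shift [-0.0003 -0.0006  0.0915] turn [-0.0004  0.0003  0.0019]
```

Emit:
servo_tool:
  moves:
    - [-0.0003, -0.0006, 0.01, 0, 0, 0.001, 1]
    - [0, 0, 0.017, 0, 0, 0, 1]
    - [0, 0, 0.017, 0, 0, 0, 1]
    - [0, 0, 0.017, 0, 0, 0, 1]
    - [0, 0, 0.015, 0, 0, 0, 1]
    - [0, 0, 0.01, 0, 0, 0, 1]
    - [0, 0, 0.005, 0, 0, 0, 1]
    - [0, 0, 0, 0, 0, 0, 0.3]
    - [0, 0, 0, 0, 0, 0, 0.3]
    - [0, 0, 0, 0, 0, 0, 0.3]
    - [0, 0, 0, 0, 0, 0, 0.3]
    - [0, 0, 0, 0, 0, 0, 0.2]
    - [0, 0, 0, 0, 0, 0, 0.2]
    - [0, 0, 0, 0, 0, 0, 0.2]
    - [0, 0, 0, 0, 0, 0, 0.2]
    - [0, 0, 0, 0, 0, 0, 0.2]
    - [0, 0, 0, 0, 0, 0, 0.2]
    - [0, 0, 0, 0, 0, 0, 0.2]
    - [0, 0, 0, 0, 0, 0, 0.2]
  newtons: 12

```text
clock: 39.73
tool_pos: [0.5438, 0.2382, 0.288]
ee_rot: [0.663, 0.748, 0.0, 0.0]
wrist_force: [1.5, -0.7, 0.8]
width: 0.034
gripper_force: 12.0
```

Emit:
servo_tool:
  moves:
    - [0, 0, -0.005, 0, 0, 0, 0.2]
    - [0, 0, -0.015, 0, 0, 0, 0.2]
    - [0, 0, -0.02, 0, 0, 0, 0.2]
    - [0, 0, -0.025, 0, 0, 0, 0.2]
    - [0, 0, -0.025, 0, 0, 0, 0.2]
    - [0, 0, -0.02, 0, 0, 0, 0.2]
    - [0, 0, -0.01, 0, 0, 0, 0.2]
    - [0, 0, 0, 0, 0, 0, 0.2]
    - [0, 0, 0, 0, 0, 0, 0.2]

```text
clock: 40.48
tool_pos: [0.5438, 0.2381, 0.3605]
ee_rot: [0.663, 0.748, 0.0, 0.0]
wrist_force: [-0.0, -0.2, -0.5]
width: 0.034
gripper_force: 12.0
```

```bash
python3 -c "
from h import *
go(.5969,-.0155,.36,YT)
t=arm.get_image('top'); print('rings',plane(t,(227.9,207.9),.008),plane(t,(265.8,203.7),.008))
g=cv2.resize(t['img'][170:240,200:290],None,fx=8,fy=8,interpolation=cv2.INTER_CUBIC)
for n,P in(('bl',(.5852,.081,.008)),('or',(.5969,-.0155,.008))):
  q=proj(t,P);print(n,q);c=((q-[200,170]+.5)*8).astype(int);cv2.circle(g,tuple(int(k) for k in c),3,(0,0,255),-1)
cv2.imwrite('pics/t7.png',g)"
```

```text
clock 40.48 pos [0.5438 0.2381 0.3605] F [-0.  -0.2 -0.5] w 0.0340 shift [-0.4302  0.0373  0.0008] turn [ 0.0012 -0.0002  0.0009]
rings [0.58651796 0.07698565 0.008     ] [ 0.59675867 -0.01824321  0.008     ]
bl [226.29521923 208.42655677]
or [264.709906 203.649643]
```

View pics/t7.png

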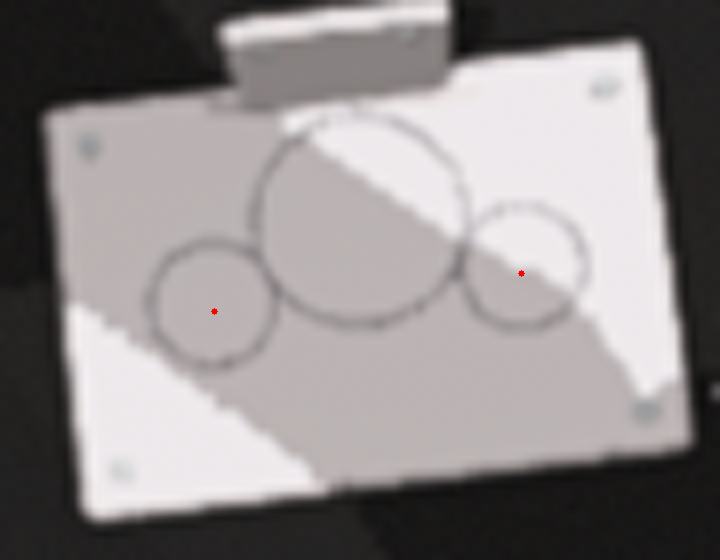

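The clear caddy shows rings at crop (213,304) and (525,267). My return points fall at (214,311) and (521,273), about 2 mm off. I'll measure the camera's bias against the bottle and blue tube, whose positions are known from the gripper.

```bash
python3 -c "
from h import *
t=arm.get_image('top')
for n,lo,hi,z in(('red',(0,120,80),(4,255,255),.176),('blue',(95,120,60),(120,255,255),.116)):
  for b in blobs(t['img'],lo,hi,60)[:6]: print(n,b[0],b[1],plane(t,b[0],z))
for c in((213,304),(525,267)): print('ring',plane(t,(np.array(c)+.5)/8-.5+[200,170],.008))
for c in((45,113),(640,43),(690,442),(85,518)): print(plane(t,(np.array(c)+.5)/8-.5+[200,170],.008))
"
```

```text
red [400.9893617  200.96808511] [390 191  23  21 376] [ 0.57333481 -0.31003796  0.176     ]
red [165.22905028  63.7150838 ] [155  54  21  21 358] [0.89401773 0.21244303 0.176     ]
blue [401.80729022 354.56934036] [  243   327   269    57 10809] [ 0.24405865 -0.30986574  0.116     ]
blue [ 54.960047   351.06037015] [   0  306  138   78 6808] [0.25831619 0.44177961 0.116     ]
blue [171.97013388 214.21421215] [152 197  36  46 971] [0.55541812 0.19796206 0.116     ]
blue [153.55210643 111.07760532] [142 100  24  24 451] [0.80241573 0.24818817 0.116     ]
ring [0.5873961  0.08128525 0.008     ]
ring [ 0.5987119  -0.01671621  0.008     ]
[0.64882886 0.13481067 0.008     ]
[ 0.67082464 -0.05387408  0.008     ]
[ 0.54305199 -0.06783253  0.008     ]
[0.52033286 0.12051443 0.008     ]
```

```bash
python3 -c "
from h import *
go(.5987,-.0154,.36,YT)"
```

```text
clock 40.58 pos [0.5435 0.2379 0.3594] F [-0.4  0.1 -0.7] w 0.0344 shift [-0.4302  0.0407 -0.001 ] turn [-0.0013  0.0006  0.001 ]
```

Emit:
servo_tool:
  moves:
    - [-0.01, 0.001, 0, 0, 0, 0, 0.2]
    - [-0.02, 0.002, 0, 0, 0, 0, 0.2]
    - [-0.032, 0.003, 0, 0, 0, 0, 0.2]
    - [-0.032, 0.003, 0, 0, 0, 0, 0.2]
    - [-0.032, 0.003, 0, 0, 0, 0, 0.2]
    - [-0.032, 0.003, 0, 0, 0, 0, 0.2]
    - [-0.032, 0.003, 0, 0, 0, 0, 0.2]
    - [-0.032, 0.003, 0, 0, 0, 0, 0.2]
    - [-0.032, 0.003, 0, 0, 0, 0, 0.2]
    - [-0.032, 0.003, 0, 0, 0, 0, 0.2]
    - [-0.032, 0.003, 0, 0, 0, 0, 0.2]
    - [-0.032, 0.003, 0, 0, 0, 0, 0.2]
    - [-0.032, 0.003, 0, 0, 0, 0, 0.2]
    - [-0.03, 0.003, 0, 0, 0, 0, 0.2]
    - [-0.0182, 0.0017, 0, 0, 0, 0, 0.2]
    - [0, 0, 0, 0, 0, 0, 0.2]
    - [0, 0, 0, 0, 0, 0, 0.2]
    - [0, 0, 0, 0, 0, 0, 0.2]

```text
clock: 42.08
tool_pos: [0.5988, -0.0141, 0.3598]
ee_rot: [0.663, 0.749, 0.0, -0.001]
wrist_force: [0.2, -0.6, -0.1]
width: 0.0343
gripper_force: 12.0
```

Emit:
servo_tool:
  moves:
    - [0, 0, 0.01, 0, 0, 0, 0.2]
    - [0, 0, 0.015, 0, 0, 0, 0.2]
    - [0, 0, 0.015, 0, 0, 0, 0.2]
    - [0, 0, 0.015, 0, 0, 0, 0.2]
    - [0, 0, 0.015, 0, 0, 0, 0.2]
    - [0, 0, 0.015, 0, 0, 0, 0.2]
    - [0, 0, 0.01, 0, 0, 0, 0.2]
    - [0, 0, 0.005, 0, 0, 0, 0.2]
    - [0, 0, 0, 0, 0, 0, 0.2]
    - [0, 0, 0, 0, 0, 0, 0.2]

```text
clock: 42.92
tool_pos: [0.5992, -0.0151, 0.2999]
ee_rot: [0.663, 0.748, 0.0, 0.0]
wrist_force: [-0.3, 0.2, -0.1]
width: 0.0334
gripper_force: 12.0
```

```bash
python3 -c "
from h import *
go(.5987,-.0154,.2914,YT)"
```

```text
clock 42.92 pos [ 0.5992 -0.0151  0.2999] F [-0.3  0.2 -0.1] w 0.0334 shift [-0.0003 -0.0009  0.0142] turn [ 0.0002 -0.0001  0.0009]
```

Emit:
servo_tool:
  moves:
    - [-0.0003, -0.0008, 0.005, 0, 0, 0, 0.2]
    - [0, 0, 0.004, 0, 0, 0, 0.2]
    - [0, 0, 0.003, 0, 0, 0, 0.2]
    - [0, 0, 0.0015, 0, 0, 0, 0.2]
    - [0, 0, 0, 0, 0, 0, 0.2]
    - [0, 0, 0, 0, 0, 0, 0.2]

```text
clock: 43.42
tool_pos: [0.5987, -0.0154, 0.292]
ee_rot: [0.663, 0.748, 0.0, 0.0]
wrist_force: [-1.0, 0.7, 0.1]
width: 0.0342
gripper_force: 12.0
```

Emit:
servo_tool:
  moves:
    - [0, 0, 0.001, 0, 0, 0, 0.2]
    - [0, 0, 0, 0, 0, 0, 0.2]

```text
clock: 43.58
tool_pos: [0.5988, -0.0154, 0.2919]
ee_rot: [0.663, 0.748, 0.0, 0.0]
wrist_force: [-1.2, -0.5, 5.5]
width: 0.0339
gripper_force: 12.0
```

Contact, so I release, rise, and go back for the blue tube.

Emit:
servo_tool:
  moves:
    - [0, 0, 0, 0, 0, 0, 0.45]
    - [0, 0, 0, 0, 0, 0, 0.6]
    - [0, 0, 0, 0, 0, 0, 0.8]
    - [0, 0, 0, 0, 0, 0, 1]
    - [0, 0, 0, 0, 0, 0, 1]
    - [0, 0, 0, 0, 0, 0, 1]
    - [0, 0, -0.01, 0, 0, 0, 1]
    - [0, 0, -0.02, 0, 0, 0, 1]
    - [0, 0, -0.03, 0, 0, 0, 1]
    - [0, 0, -0.03, 0, 0, 0, 1]
    - [0, 0, -0.03, 0, 0, 0, 1]
    - [0, 0, -0.03, 0, 0, 0, 1]
    - [0, 0, -0.02, 0, 0, 0, 1]
    - [0, 0, -0.01, 0, 0, 0, 1]
    - [0, 0, 0, 0, 0, 0, 1]
    - [0, 0, 0, 0, 0, 0, 1]

```text
clock: 44.92
tool_pos: [0.5985, -0.0154, 0.3996]
ee_rot: [0.663, 0.748, 0.0, 0.0]
wrist_force: [-0.1, -0.0, -0.9]
width: 0.0937
gripper_force: 0.0
```

```bash
python3 -c "
from h import *
go(.5526,.3281,.4,YT)"
```

```text
clock 44.92 pos [ 0.5985 -0.0154  0.3996] F [-0.1 -0.  -0.9] w 0.0937 shift [ 0.5776 -0.0075 -0.0007] turn [0.0007 0.0003 0.0009]
```

Emit:
servo_tool:
  moves:
    - [0.015, 0, 0, 0, 0, 0, 1]
    - [0.032, -0.0005, 0, 0, 0, 0, 1]
    - [0.034, -0.0005, 0, 0, 0, 0, 1]
    - [0.034, -0.0005, 0, 0, 0, 0, 1]
    - [0.034, -0.0005, 0, 0, 0, 0, 1]
    - [0.034, -0.0005, 0, 0, 0, 0, 1]
    - [0.034, -0.0005, 0, 0, 0, 0, 1]
    - [0.034, -0.0005, 0, 0, 0, 0, 1]
    - [0.034, -0.0005, 0, 0, 0, 0, 1]
    - [0.034, -0.0005, 0, 0, 0, 0, 1]
    - [0.034, -0.0005, 0, 0, 0, 0, 1]
    - [0.034, -0.0005, 0, 0, 0, 0, 1]
    - [0.034, -0.0005, 0, 0, 0, 0, 1]
    - [0.034, -0.0005, 0, 0, 0, 0, 1]
    - [0.034, -0.0005, 0, 0, 0, 0, 1]
    - [0.034, -0.0005, 0, 0, 0, 0, 1]
    - [0.034, 0, 0, 0, 0, 0, 1]
    - [0.0206, 0, 0, 0, 0, 0, 1]
    - [0, 0, 0, 0, 0, 0, 1]
    - [0, 0, 0, 0, 0, 0, 1]

```text
clock: 46.58
tool_pos: [0.552, 0.3284, 0.3984]
ee_rot: [0.663, 0.749, -0.001, -0.0]
wrist_force: [-0.2, -0.0, 0.0]
width: 0.0939
gripper_force: 0.0
```

Emit:
servo_tool:
  moves:
    - [0, 0, 0.015, 0, 0, 0, 1]
    - [0, 0, 0.02, 0, 0, 0, 1]
    - [0, 0, 0.02, 0, 0, 0, 1]
    - [0, 0, 0.02, 0, 0, 0, 1]
    - [0, 0, 0.015, 0, 0, 0, 1]
    - [0, 0, 0.01, 0, 0, 0, 1]
    - [0, 0, 0, 0, 0, 0, 1]
    - [0, 0, 0, 0, 0, 0, 1]
    - [0, 0, 0, 0, 0, 0, 1]

```text
clock: 47.33
tool_pos: [0.5526, 0.3284, 0.3397]
ee_rot: [0.663, 0.749, 0.0, 0.0]
wrist_force: [-0.0, -0.4, -0.3]
width: 0.0941
gripper_force: 0.0
```

```bash
python3 -c "
from h import *
go(.5526,.3281,.2877,YT)"
```

```text
clock 47.33 pos [0.5526 0.3284 0.3397] F [-0.  -0.4 -0.3] w 0.0941 shift [-0.0004 -0.0001  0.0866] turn [ 0.0011 -0.0007  0.0011]
```

Emit:
servo_tool:
  moves:
    - [-0.0004, 0, 0.01, 0, 0, 0.001, 1]
    - [0, 0, 0.016, 0, 0, 0, 1]
    - [0, 0, 0.016, 0, 0, 0, 1]
    - [0, 0, 0.016, 0, 0, 0, 1]
    - [0, 0, 0.014, 0, 0, 0, 1]
    - [0, 0, 0.009, 0, 0, 0, 1]
    - [0, 0, 0.005, 0, 0, 0, 1]
    - [0, 0, 0, 0, 0, 0, 0.3]
    - [0, 0, 0, 0, 0, 0, 0.3]
    - [0, 0, 0, 0, 0, 0, 0.3]
    - [0, 0, 0, 0, 0, 0, 0.3]
    - [0, 0, 0, 0, 0, 0, 0.2]
    - [0, 0, 0, 0, 0, 0, 0.2]
    - [0, 0, 0, 0, 0, 0, 0.2]
    - [0, 0, 0, 0, 0, 0, 0.2]
    - [0, 0, 0, 0, 0, 0, 0.2]
    - [0, 0, 0, 0, 0, 0, 0.2]
    - [0, 0, 0, 0, 0, 0, 0.2]
    - [0, 0, 0, 0, 0, 0, 0.2]
  newtons: 12

```text
clock: 48.92
tool_pos: [0.5525, 0.3279, 0.2877]
ee_rot: [0.663, 0.748, 0.0, 0.0]
wrist_force: [0.4, -0.5, -0.6]
width: 0.0337
gripper_force: 12.0
```

Emit:
servo_tool:
  moves:
    - [0, 0, -0.005, 0, 0, 0, 0.2]
    - [0, 0, -0.015, 0, 0, 0, 0.2]
    - [0, 0, -0.02, 0, 0, 0, 0.2]
    - [0, 0, -0.025, 0, 0, 0, 0.2]
    - [0, 0, -0.025, 0, 0, 0, 0.2]
    - [0, 0, -0.02, 0, 0, 0, 0.2]
    - [0, 0, -0.01, 0, 0, 0, 0.2]
    - [0, 0, 0, 0, 0, 0, 0.2]
    - [0, 0, 0, 0, 0, 0, 0.2]

```text
clock: 49.67
tool_pos: [0.5524, 0.3277, 0.3599]
ee_rot: [0.663, 0.748, 0.0, 0.0]
wrist_force: [-0.2, -1.0, -1.0]
width: 0.0338
gripper_force: 12.0
```

```bash
python3 -c "
from h import *
go(.5871,.0812,.36,YT)"
```

```text
clock 49.67 pos [0.5524 0.3277 0.3599] F [-0.2 -1.  -1. ] w 0.0338 shift [-4.149e-01  8.200e-03 -1.000e-04] turn [ 0.0006 -0.     -0.0001]
```

Emit:
servo_tool:
  moves:
    - [-0.01, 0, 0, 0, 0, 0, 0.2]
    - [-0.02, 0.0004, 0, 0, 0, 0, 0.2]
    - [-0.03, 0.0006, 0, 0, 0, 0, 0.2]
    - [-0.03, 0.0006, 0, 0, 0, 0, 0.2]
    - [-0.03, 0.0006, 0, 0, 0, 0, 0.2]
    - [-0.03, 0.0006, 0, 0, 0, 0, 0.2]
    - [-0.03, 0.0006, 0, 0, 0, 0, 0.2]
    - [-0.03, 0.0006, 0, 0, 0, 0, 0.2]
    - [-0.03, 0.0006, 0, 0, 0, 0, 0.2]
    - [-0.03, 0.0006, 0, 0, 0, 0, 0.2]
    - [-0.03, 0.0006, 0, 0, 0, 0, 0.2]
    - [-0.03, 0.0006, 0, 0, 0, 0, 0.2]
    - [-0.03, 0.0006, 0, 0, 0, 0, 0.2]
    - [-0.03, 0.0006, 0, 0, 0, 0, 0.2]
    - [-0.0195, 0.0006, 0, 0, 0, 0, 0.2]
    - [-0.005, 0, 0, 0, 0, 0, 0.2]
    - [0, 0, 0, 0, 0, 0, 0.2]
    - [0, 0, 0, 0, 0, 0, 0.2]
    - [0, 0, 0, 0, 0, 0, 0.2]

```text
clock: 51.25
tool_pos: [0.5869, 0.0829, 0.3596]
ee_rot: [0.663, 0.749, 0.0, -0.0]
wrist_force: [-0.7, 0.4, -0.5]
width: 0.0342
gripper_force: 12.0
```

Emit:
servo_tool:
  moves:
    - [0, 0, 0.01, 0, 0, 0, 0.2]
    - [0, 0, 0.015, 0, 0, 0, 0.2]
    - [0, 0, 0.015, 0, 0, 0, 0.2]
    - [0, 0, 0.015, 0, 0, 0, 0.2]
    - [0, 0, 0.015, 0, 0, 0, 0.2]
    - [0, 0, 0.015, 0, 0, 0, 0.2]
    - [0, 0, 0.01, 0, 0, 0, 0.2]
    - [0, 0, 0.005, 0, 0, 0, 0.2]
    - [0, 0, 0, 0, 0, 0, 0.2]
    - [0, 0, 0, 0, 0, 0, 0.2]

```text
clock: 52.08
tool_pos: [0.5872, 0.0815, 0.2996]
ee_rot: [0.663, 0.748, 0.0, 0.0]
wrist_force: [0.1, 0.9, -0.6]
width: 0.0343
gripper_force: 12.0
```

```bash
python3 -c "
from h import *
go(.5871,.0812,.2916,YT)"
```

```text
clock 52.08 pos [0.5872 0.0815 0.2996] F [ 0.1  0.9 -0.6] w 0.0343 shift [-0.0005 -0.0003  0.0133] turn [ 0.0001 -0.0001 -0.    ]
```

Emit:
servo_tool:
  moves:
    - [-0.0005, -0.0002, 0.005, 0, 0, 0, 0.2]
    - [0, 0, 0.004, 0, 0, 0, 0.2]
    - [0, 0, 0.002, 0, 0, 0, 0.2]
    - [0, 0, 0.0015, 0, 0, 0, 0.2]
    - [0, 0, 0, 0, 0, 0, 0.2]
    - [0, 0, 0, 0, 0, 0, 0.2]

```text
clock: 52.58
tool_pos: [0.5871, 0.0813, 0.2922]
ee_rot: [0.663, 0.748, 0.0, 0.0]
wrist_force: [0.6, -0.5, 0.2]
width: 0.0344
gripper_force: 12.0
```

Emit:
servo_tool:
  moves:
    - [0, 0, 0.001, 0, 0, 0, 0.2]
    - [0, 0, 0, 0, 0, 0, 0.2]

```text
clock: 52.75
tool_pos: [0.5872, 0.0813, 0.2917]
ee_rot: [0.663, 0.748, 0.0, 0.0]
wrist_force: [0.3, -0.4, 0.3]
width: 0.0339
gripper_force: 12.0
```

Emit:
servo_tool:
  moves:
    - [0, 0, 0.0007, 0, 0, 0, 0.2]
    - [0, 0, 0, 0, 0, 0, 0.2]

```text
clock: 52.92
tool_pos: [0.5872, 0.0813, 0.2916]
ee_rot: [0.663, 0.748, 0.0, 0.0]
wrist_force: [-0.9, -0.3, 3.9]
width: 0.034
gripper_force: 12.0
```

Emit:
servo_tool:
  moves:
    - [0, 0, 0, 0, 0, 0, 0.45]
    - [0, 0, 0, 0, 0, 0, 0.6]
    - [0, 0, 0, 0, 0, 0, 0.8]
    - [0, 0, 0, 0, 0, 0, 1]
    - [0, 0, 0, 0, 0, 0, 1]
    - [0, 0, 0, 0, 0, 0, 1]
    - [0, 0, -0.01, 0, 0, 0, 1]
    - [0, 0, -0.02, 0, 0, 0, 1]
    - [0, 0, -0.03, 0, 0, 0, 1]
    - [0, 0, -0.03, 0, 0, 0, 1]
    - [0, 0, -0.03, 0, 0, 0, 1]
    - [0, 0, -0.03, 0, 0, 0, 1]
    - [0, 0, -0.02, 0, 0, 0, 1]
    - [0, 0, -0.01, 0, 0, 0, 1]
    - [0, 0, 0, 0, 0, 0, 1]

```text
clock: 54.17
tool_pos: [0.5874, 0.0815, 0.4014]
ee_rot: [0.663, 0.748, 0.001, 0.001]
wrist_force: [-0.8, 0.3, 0.6]
width: 0.0938
gripper_force: 0.0
```

Emit:
servo_tool:
  moves:
    - [0.015, -0.001, 0, 0, 0, 0, 1]
    - [0.03, -0.002, 0, 0, 0, 0, 1]
    - [0.035, -0.003, 0, 0, 0, 0, 1]
    - [0.035, -0.003, 0, 0, 0, 0, 1]
    - [0.035, -0.003, 0, 0, 0, 0, 1]
    - [0.035, -0.003, 0, 0, 0, 0, 1]
    - [0.035, -0.003, 0, 0, 0, 0, 1]
    - [0.035, -0.003, 0, 0, 0, 0, 1]
    - [0.035, -0.003, 0, 0, 0, 0, 1]
    - [0.035, -0.003, 0, 0, 0, 0, 1]
    - [0.035, -0.003, 0, 0, 0, 0, 1]
    - [0.035, -0.003, 0, 0, 0, 0, 1]
    - [0.02, -0.002, 0, 0, 0, 0, 1]
    - [0, 0, 0, 0, 0, 0, 1]
    - [0, 0, 0, 0, 0, 0, 1]
    - [0, 0, 0, 0, 0, 0, 1]

```text
clock: 55.5
tool_pos: [0.5368, 0.3245, 0.3986]
ee_rot: [0.664, 0.748, -0.001, 0.001]
wrist_force: [0.0, -0.0, -0.0]
width: 0.0941
gripper_force: 0.0
```

```bash
python3 -c "
from h import *
t=arm.get_image('top');s=arm.get_image('side')
a=t['img'][120:280,200:420];cv2.imwrite('pics/f.png',np.vstack([cv2.resize(a,None,fx=3,fy=3,interpolation=cv2.INTER_CUBIC)[:360],cv2.resize(s['img'][100:220,180:400],None,fx=3,fy=3,interpolation=cv2.INTER_CUBIC)])[:720:1][:, :660]);
i=cv2.imread('pics/f.png');cv2.imwrite('pics/f.png',cv2.resize(i,None,fx=.83,fy=.83))
for n,lo,hi,p in(('blue',(95,120,60),(120,255,255),(224,202)),('or',(5,150,100),(18,255,255),(265,196))):
  for b in blobs(t['img'],lo,hi):
    if np.hypot(*(b[0]-p))<12: print(n,b[0],b[1],plane(t,b[0],.12))"
```

```text
blue [222.97857143 199.95714286] [217 194  13  13 140] [0.58716739 0.08186789 0.12      ]
or [265.56666667 194.83333333] [259 189  13  13 120] [ 0.59865532 -0.01561721  0.12      ]
```

View pics/f.png

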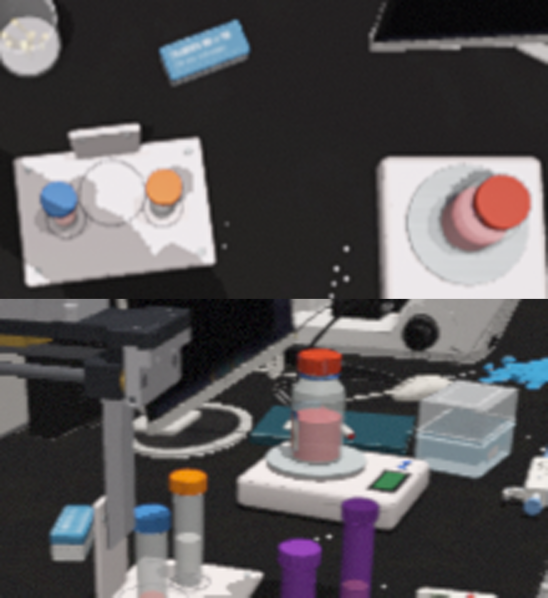

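The bottle stands upright on the pan. Both tubes are upright on their own rings, at top-view pixels (223,200) and (265.6,195). The beaker and slide box haven't moved and the gripper is clear, so I'm handing in.

```bash
python3 -c "
from bench import arm
print(arm.sign_off())"
```

```text
the job is handed in; nothing more can be done
None
```

I handed the job in at about 56 s: the bottle stands on the middle of the balance pan, and both tubes went to the tray first and are back upright on their own ring marks, within about 2 mm by the cameras. The beaker and slide box were left alone.

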